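# Fetch the dapping block from the crowded bench caddy

### The arm

A 7-joint arm with a two-finger parallel gripper is mounted at the origin on the work surface. World frame = base frame: x ahead of the robot, y to its left, z up, the work surface at z = 0. Lengths are in m, angles in rad, forces in N, time in s.
With the tool pointing down it reaches from about 0.425 to 0.825 m from the base axis. Payload 3.6 kg.
Tool frame: the origin (TCP) lies at the very end of the fingers, on their centre line; the grasp point (between the pads) lies 19 mm behind it (pinch_z is the distance from the TCP to the grasp point, in m); z points along the fingers, x is the direction in which the jaws open and shut, and the axes are right-handed (so a half turn about z gives the same grasp; the last joint's range is limited). The gripper opens to 93 mm and grips with 3 to 60 N. Pads are 15 mm wide; open, the fingers measure 128 mm over their backs; the gripper's body (75 mm by 188 mm) begins 65 mm behind the grasp point.
Start: joints at [-1.19, 0.615, -0.013, 1.423, 0.008, 1.103, -0.04], TCP at [0.257, 0.597, 0.219] pointing down, gripper open.
Joint ranges: [-3.12, 3.12], [-0.3, 2.06], [-1.34, 1.32], [0.26, 2.42], [-1.36, 4.5], [0.01, 1.98], [-2.84, 2.84]. Speed limits (rad/s): [2.79, 2.79, 3.14, 3.14, 3.14, 3.14, 3.14].

### API

Orientations are given as a 3x3 rotation matrix whose columns are the frame's x, y, z axes.
In Python, from station import * gives the robot as it stands.
- The arm moves only by the tool carry_out, never from a script. Its argument "moves" is a list that holds one entry, the list of rows, each a list of 7 numbers: the shift along the tool's x, y, z in m, then the turn, a rotation vector about the tool's x, y, z in degrees, then the opening, from -1 (shut) to 1 (fully open), so that 0 is half open. In form: [[[dx, dy, dz, rx, ry, rz, grip], ...]]. A call has 1 to 5 rows; each row shifts and turns the commanded pose from where the row before left it, along the tool's axes as they then stand; what a row does not reach is not made up. A row lasts 1/12 s, in which the tool goes at most 41.7 mm and 7.16 degrees, less where a joint would pass 70% of its speed; a pose out of reach is approached as far as the arm can. A call is refused whole if a number of a shift passes 0.0417 or a number of a turn 7.16, either way. A call with a gripper value outside its range is refused whole. The fingers move at their own pace and stop on an object; "squeeze" is the grip in N (left out, the last holds). Time passes only in rows, so rows that do not move let the fingers close. It gives the time, the measured TCP pose, the force and the opening at its end, in the units of the state.
- get_obs(): the state, without advancing time (a new reading comes with each control period).
- camera(name): name is "scene" or "top"; returns the picture (480x640x3 uint8, red, green, blue); there is no depth.
- camera_model(name): a dict with "fx", "fy", "cx", "cy" (pixels), "cam_to_world" (4x4, takes a point from camera to world coordinates). Camera axes: x right, y down, z forward; pixel columns grow to the right and rows downward; lengths in m; the calibration is good to about 2 mm. A picture is of the moment at which its call begins. camera_model takes no time and is no camera call.
- close_job(): hands the job in, once; it reports no verdict.
The state is a dict: "clock": time; "q": joint angles; "qd": joint speeds; "tau": joint torques, N m; "position": TCP position; "ee_rot": TCP orientation; "force": force on the tool from outside, world axes, zero at the start; "wrist_torque": the same for the moment, N m; "gripper_width": finger opening in m.
Only numpy, scipy, OpenCV 4.12 (cv2) and the standard library are available. Lean on these libraries where they do the work, as an engineer would, in place of code of your own. Each camera call takes 0.05 s, during which the arm holds its last target.

### The job

The steel dapping block stands at the back of the wooden caddy, hemmed in by the bur stand, the metal flask and the glass bottle. First stand all three of these clear on the aluminium tray, then fetch the dapping block and set it in the middle of the black rubber pad, and finally stand each of the three back in the caddy just where it stood at the start. Set everything down gently, let nothing fall or tip over, and leave the two little tins in the caddy where they are.

Things in the scene. Friction and masses are not known exactly. Their poses are not given: they have to be found in the camera images.
- caddy: Fixed open wooden box, 136 (x) by 184 (y) mm outside, walls 6 mm thick, floor top 8 mm above the bench. Wall tops above the bench: back (+x) 46, sides 30, front (-x, towards the robot) 20 mm. Origin: centre of its underside, on the bench (z = 0); z up. Place and yaw vary (yaw within 0.25 rad). It holds the block, the three things around it (left, right, front; which is where varies) and two tins.
- tray: Fixed shallow aluminium tray, the empty side area for the three things: 240 (x) by 130 (y) mm outside, long side (x) pointing roughly away from the robot, floor 3 mm thick, rim 13 mm high with a lip 7 mm wide. Origin: centre of its underside, on the bench (z = 0); z up. Place and yaw vary (yaw within 0.2 rad).
- pad: Fixed black rubber bench pad, a square slab 100 by 100 mm, 25 mm thick, top face bare. Origin: centre of its underside, on the bench top (z = 0); x and y along its sides, z up. Its place and its yaw vary.
- dapping_block: Loose steel dapping block, about 0.6 kg: a bright 44 mm cube with round hollows in top and sides. Origin: centre of its underside, z up, x and y square to its faces. Starts at the middle of the caddy's back, square to it within 0.08 rad, about 10 mm from the back wall; the things left, right and front stand 54 mm off, centre to centre. Grip its left and right (y) faces.
- bur_stand: Loose round bur stand, 138 mm tall, about 0.26 kg: steel foot 52 mm across, 12 mm thick; 9 mm post; clear disc at 40 to 45 mm height; black disc 51 mm across at 78 to 90 mm with small steel burs in it up to 102 mm; on top a black knob 23 mm across, 111 to 137 mm high, to grip it by. Origin: centre of its underside, z up along the post. Yaw is of no matter.
- flask: Loose round dark metal flask with a knurled brass screw cap, closed, 128 mm tall, about 0.22 kg: body 52 mm across up to 85 mm height, then a shoulder narrowing to a 19 mm neck, cap 25 mm across from 102 to 128 mm height. Origin: centre of its underside, z up along its axis. Its yaw does not matter.
- glass_bottle: Loose square amber glass bottle with a round black cap, closed, 125 mm tall, about 0.20 kg: body 50 by 50 mm up to 84 mm height, then a shoulder narrowing to a 21 mm neck, cap 24 mm across from 100 to 125 mm height. Origin: centre of its underside, z up along its axis, x and y square to its side faces. Fragile.
- round_tin: Loose round aluminium tin, 33 mm across and 17 mm high, about 35 g, in the left (+y) front corner of the caddy; not part of the job, to be left where it is. Origin: centre of its underside.
- square_tin: Loose small brass tin, 35 by 27 mm and 16.5 mm high, about 45 g, in the right (-y) front corner of the caddy; not part of the job, to be left where it is. Origin: centre of its underside.
There are look-alikes about, which are no part of the job. There is more than one size of the dapping_block; the one meant has the size given above.

How it is judged:
By the outcome, as a careful person would: the job done as asked, in the order asked, and still so for the second after the job is handed in, with the robot touching nothing.
It also fails if it takes over 144 s, if anything falls off the work surface, if the arm or the gripper's body presses on something with over 40 N, if the wrist force passes 120 N, or if a joint passes its speed limit or range.

## Working session

There is one attempt and no reset: what is moved stays moved. The work goes in short steps, Python scripts to look and compute and a tool call to move; the robot and the scene stay as the last step left them, time stands still between calls to the robot, and variables do not carry over. Pictures are saved under pics/ and viewed, and the job is handed in when it is done.

Besides the shell and the picture viewer there is one more tool, called after "Emit:" as name(argument=value, ...) on one line, values as JSON. carry_out: Moves the arm, as the interface text tells. Its arguments: {"type":"object","properties":{"moves":{"type":"array","items":{"type":"array","items":{"type":"array","items":{"type":"number"}}}},"squeeze":{"type":"number"}},"required":["moves"]}

```bash
ls; mkdir -p pics; python3 - <<'E'
from station import *
import cv2
for n in("scene","top"):
    cv2.imwrite(f"pics/{n}0.png",camera(n)[:,:,::-1]); m=camera_model(n); print(n,m)
print(get_obs())
E
```

```text
pics
scene {'fx': 458.1124294448875, 'fy': 458.1124294448875, 'cx': 313.32376650219913, 'cy': 247.54907353832672, 'cam_to_world': array([[-0.42330059,  0.52655545, -0.73726249,  1.20123193],
       [ 0.90570305,  0.22548751, -0.35896707,  0.29324013],
       [-0.02277259, -0.81969186, -0.57235187,  0.53329964],
       [ 0.        ,  0.        ,  0.        ,  1.        ]])}
top {'fx': 507.7809126487449, 'fy': 507.7809126487449, 'cx': 318.1037378416659, 'cy': 240.05146375263308, 'cam_to_world': array([[ 0.00974541, -0.98226127,  0.18726406,  0.39005388],
       [-0.99988565, -0.00740667,  0.01318463,  0.0085812 ],
       [-0.01156375, -0.18737113, -0.98222112,  0.88340029],
       [ 0.        ,  0.        ,  0.        ,  1.        ]])}
{'clock': 0.1, 'q': array([-1.19048657,  0.61581779, -0.01263256,  1.42471247,  0.00815299,
        1.10342892, -0.04038064]), 'qd': array([ 0.00010546, -0.0034934 ,  0.00029055, -0.00294121,  0.0012157 ,
       -0.00066386,  0.0011373 ]), 'tau': array([ 9.89851578e-04, -4.60043907e+01,  2.09857025e-01, -1.66245478e+01,
       -6.11719256e-02,  1.70017371e-02,  1.06173843e-04]), 'position': array([0.25690678, 0.59630107, 0.21760874]), 'ee_rot': array([[ 3.95568716e-01,  9.18435986e-01, -8.54203425e-04],
       [ 9.18433467e-01, -3.95569633e-01, -2.15221735e-03],
       [-2.31457080e-03,  6.68208392e-05, -9.99997319e-01]]), 'force': array([-1.07980763, -0.27855745, -0.55031462]), 'wrist_torque': array([-0.00625435,  0.00265847,  0.00252355]), 'gripper_width': 0.09294598077907341}
```

View pics/scene0.png

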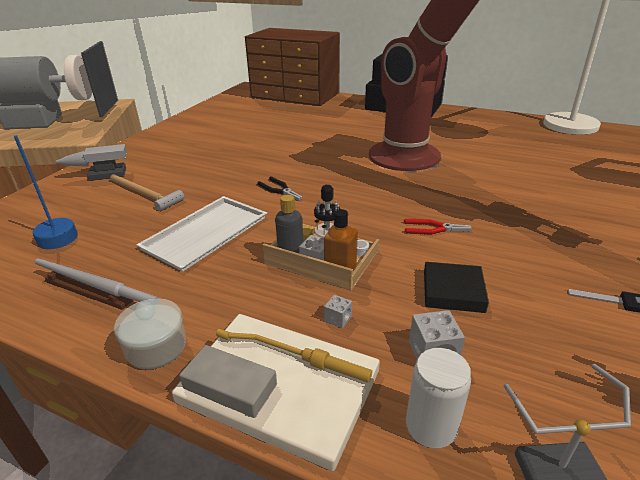

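View pics/top0.png

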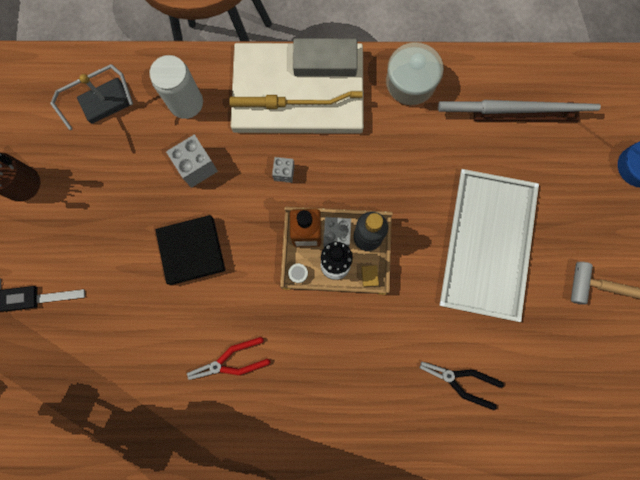

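```bash
cat > h.py <<'E'
import numpy as np,cv2
from station import *
def ray(n,uv):
    m=camera_model(n);M=m["cam_to_world"]
    d=np.array([(uv[0]-m["cx"])/m["fx"],(uv[1]-m["cy"])/m["fy"],1.])
    return M[:3,3],M[:3,:3]@d
def onz(n,uv,z):
    o,d=ray(n,uv);return o+d*(z-o[2])/d[2]
def proj(n,P):
    m=camera_model(n);M=m["cam_to_world"];P=np.atleast_2d(P)
    p=(P-M[:3,3])@M[:3,:3]
    return np.c_[p[:,0]/p[:,2]*m["fx"]+m["cx"],p[:,1]/p[:,2]*m["fy"]+m["cy"]]
def crop(img,u0,v0,w,h,s,out,grid=10):
    c=cv2.resize(img[v0:v0+h,u0:u0+w],None,fx=s,fy=s,interpolation=cv2.INTER_CUBIC)
    cv2.imwrite(out,c)
E
python3 - <<'E'
from h import *
t=cv2.imread("pics/top0.png");s=cv2.imread("pics/scene0.png")
crop(t,270,195,135,110,5.8,"pics/c1.png")
crop(t,140,200,100,100,6,"pics/c2.png")
crop(t,430,160,120,170,3.5,"pics/c3.png")
crop(s,250,170,140,125,4.8,"pics/c4.png")
E
```

```text
(no output)
```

View pics/c1.png

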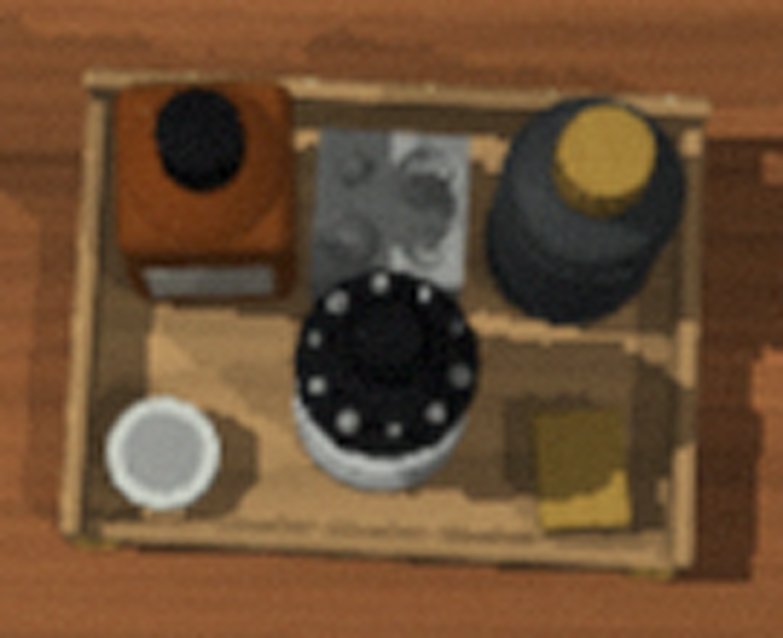

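View pics/c2.png

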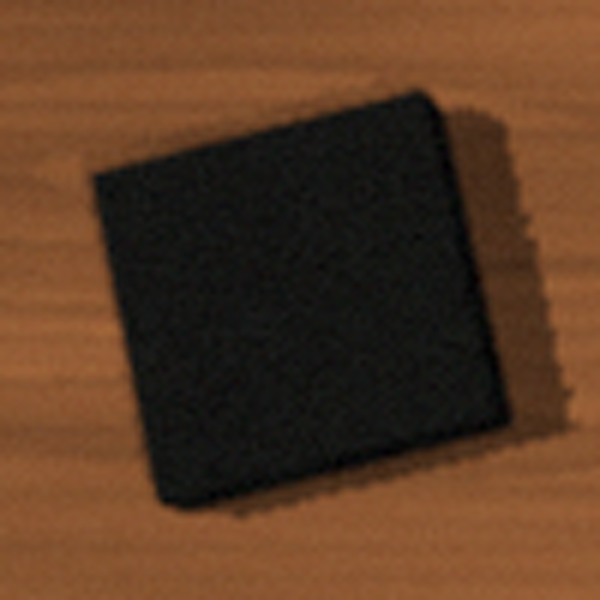

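View pics/c3.png

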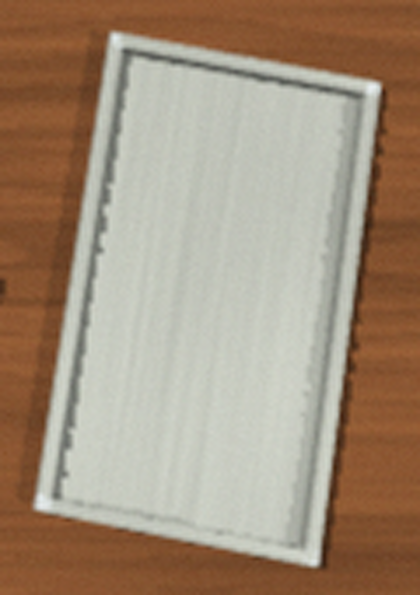

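View pics/c4.png

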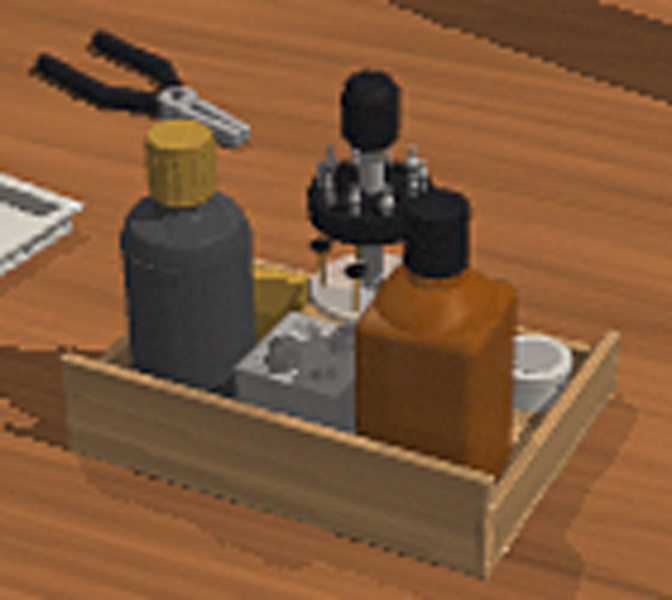

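```bash
python3 - <<'E'
from h import *
T=lambda p,s,o:((p[0]+.5)/s-.5+o[0],(p[1]+.5)/s-.5+o[1])
top=lambda p:T(p,5.8,(270,195)); sc=lambda p:T(p,4.8,(250,170))
for n,a,b,z in[("bottle",(202,138),(440,203),.133),("flask",(610,146),(181,136),.136),("bur",(390,335),(371,82),.146)]:
    print(n,onz("top",top(a),z),onz("scene",sc(b),z))
print("burdisc",onz("top",top((387,363)),.098))
print("caddy back corners top z.046",onz("top",top((85,72)),.046),onz("top",top((710,100)),.046))
print("caddy front z .02",onz("top",top((64,540)),.02),onz("top",top((690,572)),.02))
print("block top",[onz("top",top(p),.052)[:2].round(4) for p in((318,130),(471,138))])
pp=[T(p,6,(140,200)) for p in((95,177),(428,92),(510,423),(165,505))]
P=np.array([onz("top",p,.025) for p in pp]);print("pad",P,P.mean(0))
pp=[T(p,3.5,(430,160)) for p in((112,33),(382,85),(319,567),(35,508))]
P=np.array([onz("top",p,.013) for p in pp]);print("tray",P,P.mean(0))
E
```

```text
bottle [0.56644029 0.03975412 0.133     ] [0.57005465 0.04105386 0.133     ]
flask [ 0.56434581 -0.06652468  0.136     ] [ 0.56671588 -0.06494793  0.136     ]
bur [ 0.5124402  -0.00924484  0.146     ] [ 0.51717109 -0.0089132   0.146     ]
burdisc [ 0.51274918 -0.00961827  0.098     ]
caddy back corners top z.046 [0.60651961 0.07799727 0.046     ] [ 0.59932375 -0.10489263  0.046     ]
caddy front z .02 [0.47163832 0.08317012 0.02      ] [ 0.46387211 -0.10010261  0.02      ]
block top [array([0.5881, 0.0095]), array([ 0.586 , -0.0348])]
pad [[0.57095237 0.30253103 0.025     ]
 [0.59687205 0.20725162 0.025     ]
 [0.5003663  0.17910561 0.025     ]
 [0.47619044 0.27598351 0.025     ]] [0.53609529 0.24121794 0.025     ]
tray [[ 0.68704485 -0.23497065  0.013     ]
 [ 0.66027244 -0.37013663  0.013     ]
 [ 0.41857409 -0.32274738  0.013     ]
 [ 0.44559161 -0.18733533  0.013     ]] [ 0.55287075 -0.2787975   0.013     ]
```

Candidates for the block: in the top view, the small cube (283,168), the big cube (190,160) and the one in the caddy (338,232). The top edge of the caddy one measures 44.3 mm, so that is the one to fetch. The crops show the bottle on the left, the flask on the right and the bur stand in front.

First I turn the tool to the caddy's yaw and travel towards the flask.

```bash
cat >> h.py <<'E'
def go(x,y,z,yawdeg=87.7):
    o=get_obs();R=o["ee_rot"];p=o["position"]
    yaw=np.degrees(np.arctan2(R[1,0],R[0,0]))
    d=R.T@(np.array([x,y,z])-p)
    a=np.radians(yawdeg);Rt=np.array([[np.cos(a),np.sin(a),0],[np.sin(a),-np.cos(a),0],[0,0,-1.]])
    rv=np.degrees(cv2.Rodrigues(R.T@Rt)[0].ravel())
    print("t",round(o["clock"],2),"p",p.round(4),"yaw",yaw.round(2),"F",o["force"].round(1),"w",round(o["gripper_width"],4))
    print("dtool mm",(d*1e3).round(1),"in target axes",(Rt.T@(np.array([x,y,z])-p)*1e3).round(1),"rv",rv.round(2))
E
python3 - <<'E'
from h import *
go(.565,-.066,.19)
E
```

```text
t 0.1 p [0.2569 0.5963 0.2176] yaw 66.7 F [-1.1 -0.3 -0.6] w 0.0929
dtool mm [-486.3  544.9   28.8] in target axes [-649.4  334.4   27.6] rv [-2.0e-02  1.3e-01 -2.1e+01]
```

Emit:
carry_out(moves=[[[0,0,0,0,0,-7,0],[0,0,0,0,0,-7,0],[0,0,0,0,0,-7,0],[-0.02,0.02,0,0,0,0,0],[-0.035,0.02,0,0,0,0,0]]], squeeze=15)

```text
clock: 0.52
position: [0.2923, 0.5432, 0.2174]
ee_rot: [[0.033, 0.999, -0.002], [0.999, -0.033, 0.002], [0.002, -0.003, -1.0]]
force: [1.5, 0.2, 0.9]
gripper_width: 0.0644
```

Emit:
carry_out(moves=[[[-0.036,0.02,0,0,0,0,0],[-0.036,0.02,0,0,0,0,0],[-0.036,0.02,0,0,0,0,0],[-0.036,0.02,0,0,0,0,0],[-0.036,0.02,0,0,0,0,0]]])

```text
clock: 0.93
position: [0.388, 0.3543, 0.2184]
ee_rot: [[0.04, 0.999, -0.0], [0.999, -0.04, -0.001], [-0.001, -0.0, -1.0]]
force: [-0.4, 0.1, 0.5]
gripper_width: 0.0467
```

```bash
python3 - <<'E'
from h import *
go(.565,-.066,.19)
E
```

```text
t 0.93 p [0.388  0.3543 0.2184] yaw 87.7 F [-0.4  0.1  0.5] w 0.0467
dtool mm [-412.9  193.8   28.5] in target axes [-412.9  193.8   28.4] rv [-0.03  0.04  0.  ]
```

Emit:
carry_out(moves=[[[-0.036,0.017,0,0,0,0,0],[-0.036,0.017,0,0,0,0,0],[-0.036,0.017,0,0,0,0,0],[-0.036,0.017,0,0,0,0,0],[-0.036,0.017,0,0,0,0,0]]])

```text
clock: 1.35
position: [0.4654, 0.1712, 0.2185]
ee_rot: [[0.04, 0.999, -0.001], [0.999, -0.04, -0.0], [-0.0, -0.001, -1.0]]
force: [-0.3, 0.2, 0.6]
gripper_width: 0.0466
```

Emit:
carry_out(moves=[[[-0.036,0.017,0,0,0,0,0],[-0.036,0.017,0,0,0,0,0],[-0.036,0.017,0,0,0,0,0],[-0.036,0.017,0,0,0,0,0],[-0.025,0.01,0,0,0,0,0]]])

```text
clock: 1.77
position: [0.5373, -0.0036, 0.2183]
ee_rot: [[0.045, 0.999, 0.0], [0.999, -0.045, -0.002], [-0.002, 0.0, -1.0]]
force: [-0.4, -0.1, -0.1]
gripper_width: 0.0463
```

Emit:
carry_out(moves=[[[-0.015,0.006,0,0,0,0,0],[0,0,0,0,0,0,0],[0,0,0,0,0,0,0]]])

```text
clock: 2.02
position: [0.5414, -0.0142, 0.2181]
ee_rot: [[0.042, 0.999, -0.001], [0.999, -0.042, 0.001], [0.0, -0.001, -1.0]]
force: [-0.5, 0.5, -0.0]
gripper_width: 0.0467
```

```bash
python3 - <<'E'
from h import *
go(.565,-.066,.111)
for n in("scene","top"): cv2.imwrite(f"pics/{n}1.png",camera(n)[:,:,::-1])
t=cv2.imread("pics/top1.png");s=cv2.imread("pics/scene1.png")
a=cv2.resize(s[130:300,230:400],(580,580),interpolation=cv2.INTER_CUBIC)
cv2.imwrite("pics/d1.png",a)
E
```

```text
t 2.02 p [ 0.5414 -0.0142  0.2181] yaw 87.59 F [-0.5  0.5 -0. ] w 0.0467
dtool mm [-50.8  25.9 107.1] in target axes [-50.8  25.7 107.1] rv [-0.08 -0.03 -0.11]
```

View pics/d1.png

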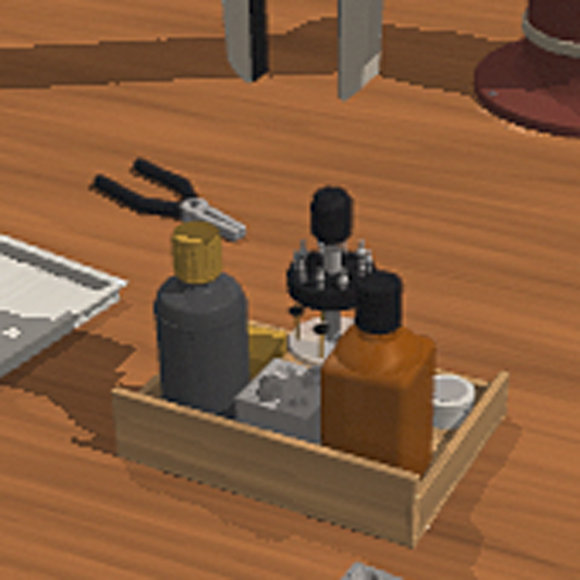

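Emit:
carry_out(moves=[[[-0.025,0.013,0,0,0,0,0],[-0.026,0.013,0,0,0,0,0],[0,0,0.03,0,0,0,0],[0,0,0.03,0,0,0,0],[0,0,0,0,0,0,0]]])

```text
clock: 2.53
position: [0.5615, -0.0634, 0.1537]
ee_rot: [[0.037, 0.999, -0.012], [0.999, -0.037, 0.002], [0.002, -0.012, -1.0]]
force: [-0.6, 0.6, -0.4]
gripper_width: 0.0467
```

```bash
python3 - <<'E'
from h import *
go(.565,-.066,.111)
print(proj("scene",get_obs()["position"]),proj("top",get_obs()["position"]))
for n in("scene","top"): cv2.imwrite(f"pics/{n}2.png",camera(n)[:,:,::-1])
t=cv2.imread("pics/top2.png");s=cv2.imread("pics/scene2.png")
crop(s,240,130,110,110,5,"pics/d2.png")
E
```

```text
t 2.53 p [ 0.5615 -0.0634  0.1537] yaw 87.86 F [-0.6  0.6 -0.4] w 0.0467
dtool mm [-2.5  4.1 42.6] in target axes [-2.4  3.6 42.7] rv [-0.67 -0.1   0.16]
[[288.86453467 188.05266869]] [[373.85992838 218.88362962]]
```

View pics/d2.png

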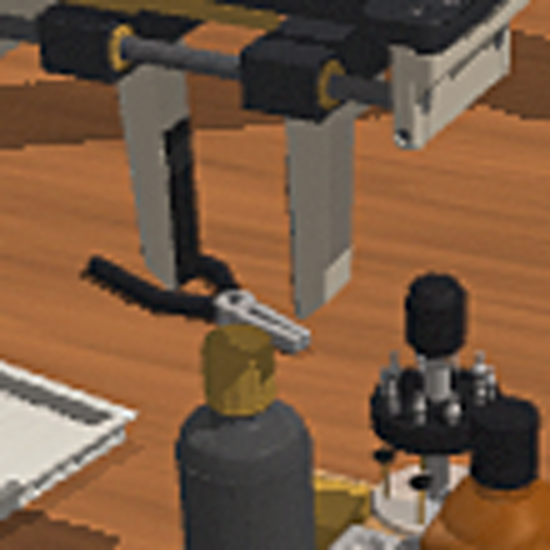

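Emit:
carry_out(moves=[[[0,0,0.015,0,0,0,0],[0,0,0.015,0,0,0,0],[0,0,0.006,0,0,0,0],[0,0,0,0,0,0,0],[0,0,0,0,0,0,0]]])

```text
clock: 3.05
position: [0.5666, -0.0654, 0.124]
ee_rot: [[0.039, 0.999, 0.002], [0.999, -0.039, 0.0], [0.0, 0.002, -1.0]]
force: [-0.1, 0.6, 0.1]
gripper_width: 0.0464
```

```bash
python3 - <<'E'
from h import *
go(.565,-.066,.111)
for n in("scene","top"): cv2.imwrite(f"pics/{n}3.png",camera(n)[:,:,::-1])
t=cv2.imread("pics/top3.png");s=cv2.imread("pics/scene3.png")
crop(s,240,150,110,110,5,"pics/d3.png")
E
```

```text
t 3.05 p [ 0.5666 -0.0654  0.124 ] yaw 87.76 F [-0.1  0.6  0.1] w 0.0464
dtool mm [-0.7 -1.6 13. ] in target axes [-0.7 -1.5 13. ] rv [ 0.11 -0.01  0.06]
```

View pics/d3.png

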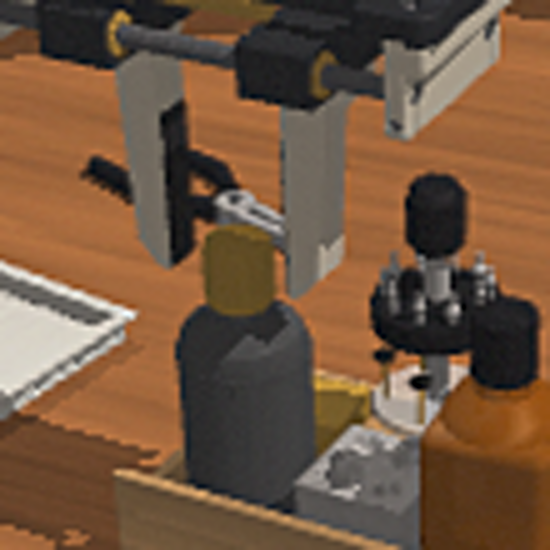

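Emit:
carry_out(moves=[[[0,-0.001,0.012,0,0,0,0],[0,0,0,0,0,0,0],[0,0,0,0,0,0,-0.4],[0,0,0,0,0,0,-0.5],[0,0,0,0,0,0,-0.6]]], squeeze=15)

```text
clock: 3.57
position: [0.5653, -0.066, 0.1114]
ee_rot: [[0.04, 0.999, 0.001], [0.999, -0.04, -0.0], [-0.0, 0.001, -1.0]]
force: [0.1, 0.5, -0.1]
gripper_width: 0.0311
```

Emit:
carry_out(moves=[[[0,0,0,0,0,0,-0.7],[0,0,0,0,0,0,-0.8],[0,0,0,0,0,0,-1],[0,0,0,0,0,0,-1]]])

```text
clock: 3.9
position: [0.5652, -0.0662, 0.1112]
ee_rot: [[0.04, 0.999, 0.001], [0.999, -0.04, -0.0], [-0.0, 0.001, -1.0]]
force: [0.3, 0.1, 2.4]
gripper_width: 0.0248
```

Emit:
carry_out(moves=[[[0,0,-0.01,0,0,0,-1],[0,0,-0.025,0,0,0,-1],[0,0,-0.025,0,0,0,-1],[-0.01,0,-0.01,0,0,0,-1],[-0.025,0.006,0,0,0,0,-1]]])

```text
clock: 4.32
position: [0.5706, -0.0969, 0.1836]
ee_rot: [[0.033, 0.999, 0.004], [0.999, -0.033, 0.003], [0.003, 0.004, -1.0]]
force: [1.1, 0.2, -2.4]
gripper_width: 0.0249
```

Emit:
carry_out(moves=[[[-0.03,0.008,0,0,0,0,-1],[-0.03,0.008,0,0,0,0,-1],[-0.03,0.008,0,0,0,0,-1],[-0.03,0.008,0,0,0,0,-1],[-0.03,0.008,0,0,0,0,-1]]])

```text
clock: 4.73
position: [0.6023, -0.2549, 0.1799]
ee_rot: [[0.041, 0.999, -0.002], [0.999, -0.041, 0.0], [0.0, -0.002, -1.0]]
force: [1.1, -0.1, -0.7]
gripper_width: 0.0246
```

Emit:
carry_out(moves=[[[-0.025,0.005,0,0,0,0,-1],[-0.01,0,0,0,0,0,-1],[0,0,0,0,0,0,-1],[0,0,0,0,0,0,-1]]])

```text
clock: 5.07
position: [0.6059, -0.2871, 0.1799]
ee_rot: [[0.041, 0.999, -0.002], [0.999, -0.041, 0.002], [0.002, -0.002, -1.0]]
force: [0.7, 0.5, -2.1]
gripper_width: 0.0245
```

```bash
python3 - <<'E'
from h import *
go(.6235,-.2928,.106)
for n in("scene","top"): cv2.imwrite(f"pics/{n}4.png",camera(n)[:,:,::-1])
E
```

```text
t 5.07 p [ 0.6059 -0.2871  0.1799] yaw 87.65 F [ 0.7  0.5 -2.1] w 0.0245
dtool mm [-5.2 17.9 73.8] in target axes [-5.  17.8 73.9] rv [-0.11 -0.12 -0.05]
```

View pics/scene4.png

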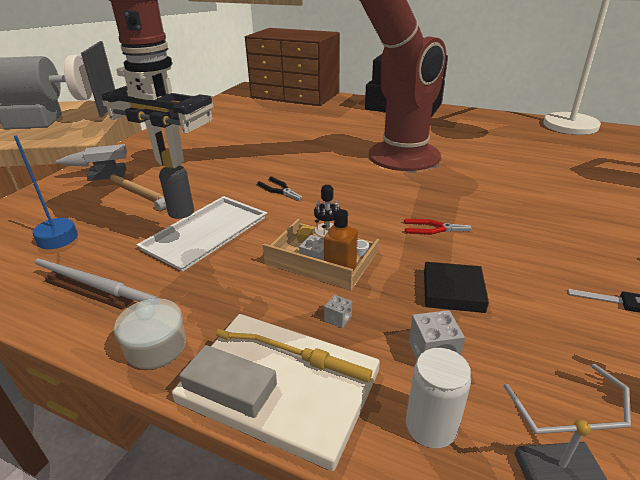

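The flask hangs upright in the gripper at about (177,190), over the tray. I lower it in stages.

Emit:
carry_out(moves=[[[-0.005,0.01,0.01,0,0,0,-1],[0,0.008,0.025,0,0,0,-1],[0,0,0.025,0,0,0,-1],[0,0,0.008,0,0,0,-1],[0,0,0,0,0,0,-1]]])

```text
clock: 5.58
position: [0.6229, -0.2903, 0.1098]
ee_rot: [[0.037, 0.999, -0.006], [0.999, -0.037, 0.004], [0.004, -0.007, -1.0]]
force: [0.5, 0.8, -1.7]
gripper_width: 0.0244
```

Emit:
carry_out(moves=[[[0,0,0,0,0,0,-1],[0,0,0.001,0,0,0,-1],[0,0,0,0,0,0,-1]]])

```text
clock: 5.83
position: [0.6256, -0.2938, 0.1136]
ee_rot: [[0.04, 0.999, 0.003], [0.999, -0.04, -0.001], [-0.001, 0.003, -1.0]]
force: [-0.0, 0.6, -2.4]
gripper_width: 0.0243
```

Emit:
carry_out(moves=[[[0,0,0.003,0,0,0,-1],[0,0,0.001,0,0,0,-1],[0,0,0.001,0,0,0,-1],[0,0,0,0,0,0,-1],[0,0,0,0,0,0,-1]]])

```text
clock: 6.25
position: [0.6246, -0.2936, 0.1066]
ee_rot: [[0.04, 0.999, -0.0], [0.999, -0.04, 0.0], [0.0, -0.0, -1.0]]
force: [-1.1, -0.2, -1.1]
gripper_width: 0.0249
```

Emit:
carry_out(moves=[[[0,0,0.001,0,0,0,-1],[0,0,0,0,0,0,-1],[0,0,0,0,0,0,-1]]])

```text
clock: 6.5
position: [0.6249, -0.2938, 0.1062]
ee_rot: [[0.04, 0.999, 0.001], [0.999, -0.04, -0.0], [-0.0, 0.001, -1.0]]
force: [-0.6, 0.3, 1.1]
gripper_width: 0.025
```

Emit:
carry_out(moves=[[[0,0,0.001,0,0,0,-1],[0,0,0,0,0,0,-1],[0,0,0,0,0,0,-1]]])

```text
clock: 6.75
position: [0.6251, -0.2939, 0.1062]
ee_rot: [[0.04, 0.999, 0.001], [0.999, -0.04, -0.001], [-0.001, 0.001, -1.0]]
force: [-2.0, -0.5, 5.5]
gripper_width: 0.0249
```

Emit:
carry_out(moves=[[[0,0,-0.001,0,0,0,-0.3],[0,0,0,0,0,0,-0.1],[0,0,0,0,0,0,0],[0,0,0,0,0,0,0]]])

```text
clock: 7.08
position: [0.6246, -0.2935, 0.1053]
ee_rot: [[0.04, 0.999, -0.0], [0.999, -0.04, 0.0], [0.0, -0.0, -1.0]]
force: [0.0, 0.8, 0.0]
gripper_width: 0.0447
```

Emit:
carry_out(moves=[[[0,0,-0.02,0,0,0,0],[0,0,-0.03,0,0,0,0],[0,0,-0.03,0,0,0,0],[0,0,-0.005,0,0,0,0],[0.01,-0.01,0,0,0,0,0]]])

```text
clock: 7.5
position: [0.6174, -0.2861, 0.1934]
ee_rot: [[0.042, 0.999, 0.007], [0.999, -0.042, -0.005], [-0.005, 0.007, -1.0]]
force: [0.2, -0.1, -0.4]
gripper_width: 0.0468
```

```bash
python3 - <<'E'
from h import *
go(.514,-.0095,.18)
for n in("scene","top"): cv2.imwrite(f"pics/{n}5.png",camera(n)[:,:,::-1])
E
```

```text
t 7.5 p [ 0.6174 -0.2861  0.1934] yaw 87.58 F [ 0.2 -0.1 -0.4] w 0.0468
dtool mm [ 272.  -115.1   11.3] in target axes [ 272.2 -114.4   13.4] rv [ 0.42  0.26 -0.12]
```

View pics/scene5.png

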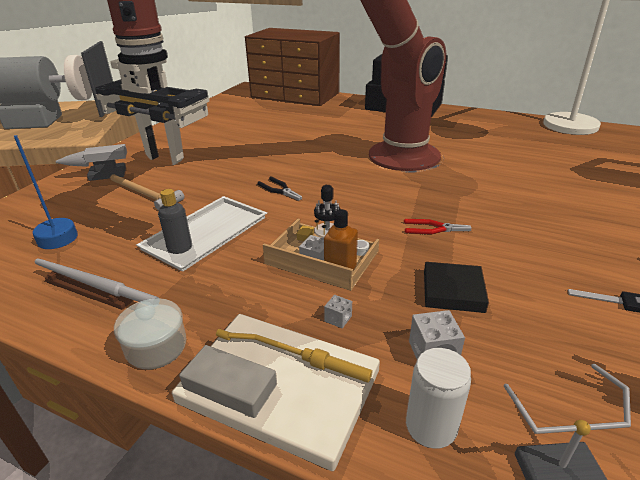

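The flask stands upright on the tray at (175,228). The bur stand is next.

Emit:
carry_out(moves=[[[0.036,-0.015,0,0,0,0,0],[0.036,-0.015,0,0,0,0,0],[0.036,-0.015,0,0,0,0,0],[0.036,-0.015,0,0,0,0,0],[0.036,-0.015,0,0,0,0,0]]])

```text
clock: 8.02
position: [0.5465, -0.0988, 0.1897]
ee_rot: [[0.04, 0.999, -0.001], [0.999, -0.04, 0.0], [0.0, -0.001, -1.0]]
force: [1.4, 0.5, 1.0]
gripper_width: 0.0467
```

Emit:
carry_out(moves=[[[0.036,-0.016,0,0,0,0,0],[0.03,-0.015,0,0,0,0,0],[0.018,-0.007,0.005,0,0,0,0],[0,0,0,0,0,0,0],[0,0,0,0,0,0,0]]])

```text
clock: 8.43
position: [0.5126, -0.0141, 0.185]
ee_rot: [[0.037, 0.999, -0.001], [0.999, -0.037, -0.0], [-0.0, -0.001, -1.0]]
force: [0.2, -0.1, 0.4]
gripper_width: 0.0468
```

```bash
python3 - <<'E'
from h import *
go(.5135,-.0095,.115)
E
```

```text
t 8.43 p [ 0.5126 -0.0141  0.185 ] yaw 87.85 F [ 0.2 -0.1  0.4] w 0.0468
dtool mm [ 4.7  0.8 70. ] in target axes [ 4.6  0.7 70. ] rv [-0.07  0.02  0.15]
```

Emit:
carry_out(moves=[[[0.0045,0,0.015,0,0,0,0],[0,0,0.02,0,0,0,0],[0,0,0.01,0,0,0,0],[0,0,0,0,0,0,0],[0,0,0,0,0,0,0]]])

```text
clock: 8.85
position: [0.5134, -0.0124, 0.1401]
ee_rot: [[0.043, 0.999, -0.001], [0.999, -0.043, -0.001], [-0.001, -0.001, -1.0]]
force: [0.1, 0.9, 1.0]
gripper_width: 0.0467
```

```bash
python3 - <<'E'
from h import *
go(.5135,-.0095,.115)
for n in("scene","top"): cv2.imwrite(f"pics/{n}6.png",camera(n)[:,:,::-1])
s=cv2.imread("pics/scene6.png")
crop(s,270,130,110,110,5,"pics/d6.png")
E
```

```text
t 8.85 p [ 0.5134 -0.0124  0.1401] yaw 87.52 F [0.1 0.9 1. ] w 0.0467
dtool mm [ 2.9  0.  25.1] in target axes [ 2.9  0.  25.1] rv [-0.05  0.06 -0.18]
```

View pics/d6.png

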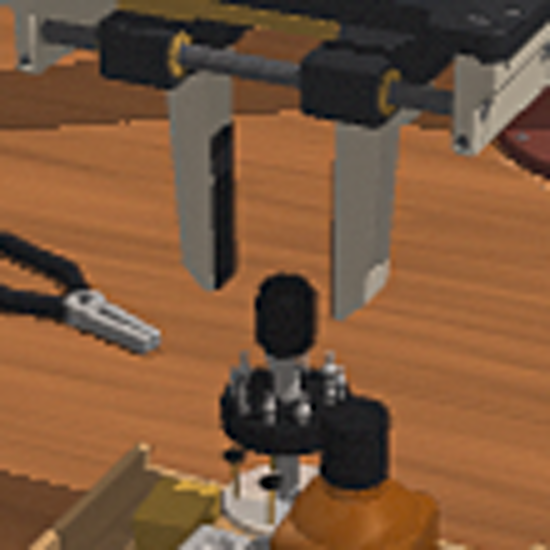

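Emit:
carry_out(moves=[[[0.002,0,0.015,0,0,0,0],[0,0,0.0085,0,0,0,0],[0,0,0,0,0,0,0],[0,0,0,0,0,0,0]]])

```text
clock: 9.28
position: [0.513, -0.0086, 0.1172]
ee_rot: [[0.04, 0.999, -0.001], [0.999, -0.04, -0.0], [-0.0, -0.0, -1.0]]
force: [-0.2, 0.7, -0.8]
gripper_width: 0.0462
```

```bash
python3 - <<'E'
from h import *
go(.5135,-.0095,.115)
for n in("scene","top"): cv2.imwrite(f"pics/{n}7.png",camera(n)[:,:,::-1])
s=cv2.imread("pics/scene7.png")
crop(s,290,150,70,70,8,"pics/d7.png")
E
```

```text
t 9.28 p [ 0.513  -0.0086  0.1172] yaw 87.68 F [-0.2  0.7 -0.8] w 0.0462
dtool mm [-0.8  0.6  2.2] in target axes [-0.8  0.6  2.2] rv [-0.03  0.01 -0.02]
```

View pics/d7.png

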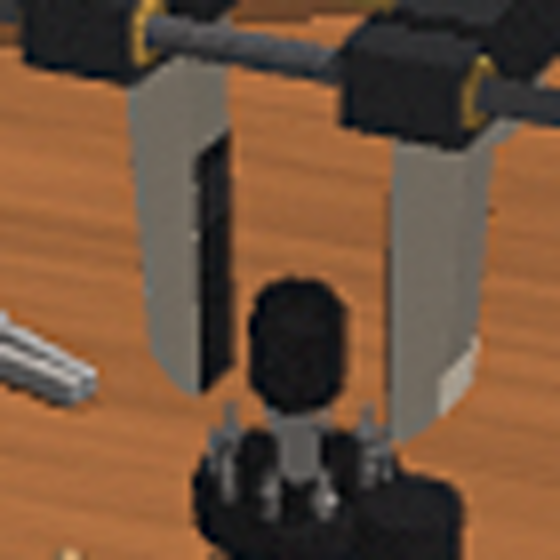

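Emit:
carry_out(moves=[[[-0.001,0.001,0.002,0,0,0,0],[0,0,0,0,0,0,-0.3],[0,0,0,0,0,0,-0.4],[0,0,0,0,0,0,-0.45],[0,0,0,0,0,0,-0.47]]], squeeze=15)

```text
clock: 9.8
position: [0.5141, -0.0094, 0.1153]
ee_rot: [[0.04, 0.999, 0.0], [0.999, -0.04, -0.0], [-0.0, 0.0, -1.0]]
force: [0.6, 0.1, 1.0]
gripper_width: 0.0262
```

Emit:
carry_out(moves=[[[0,0,0,0,0,0,-0.5],[0,0,0,0,0,0,-0.55]]])

```text
clock: 9.97
position: [0.514, -0.0098, 0.1152]
ee_rot: [[0.04, 0.999, 0.0], [0.999, -0.04, -0.001], [-0.001, 0.0, -1.0]]
force: [-0.1, -1.4, 0.9]
gripper_width: 0.0229
```

Emit:
carry_out(moves=[[[0,0,0,0,0,0,-0.7],[0,0,0,0,0,0,-1],[0,0,0,0,0,0,-1]]])

```text
clock: 10.22
position: [0.514, -0.0098, 0.1152]
ee_rot: [[0.041, 0.999, 0.0], [0.999, -0.041, -0.001], [-0.001, 0.0, -1.0]]
force: [-0.5, -2.0, 0.8]
gripper_width: 0.0226
```

Emit:
carry_out(moves=[[[0,0,-0.008,0,0,0,-1],[0,0,-0.02,0,0,0,-1],[0,0,-0.025,0,0,0,-1],[0,0,-0.015,0,0,0,-1],[-0.015,-0.002,0,0,0,0,-1]]])

```text
clock: 10.63
position: [0.5141, -0.0199, 0.1867]
ee_rot: [[0.034, 0.999, 0.008], [0.999, -0.034, 0.004], [0.004, 0.008, -1.0]]
force: [1.1, 0.2, -2.7]
gripper_width: 0.0228
```

Emit:
carry_out(moves=[[[-0.03,-0.003,0,0,0,0,-1],[-0.035,-0.003,0,0,0,0,-1],[-0.035,-0.003,0,0,0,0,-1],[-0.035,-0.003,0,0,0,0,-1],[-0.035,-0.003,0,0,0,0,-1]]])

```text
clock: 11.05
position: [0.4889, -0.1943, 0.1833]
ee_rot: [[0.039, 0.999, -0.001], [0.999, -0.039, 0.001], [0.001, -0.001, -1.0]]
force: [1.4, 0.5, -1.2]
gripper_width: 0.0226
```

Emit:
carry_out(moves=[[[-0.03,-0.003,0,0,0,0,-1],[-0.022,-0.002,0,0,0,0,-1],[-0.01,0,0,0,0,0,-1],[0,0,0,0,0,0,-1],[0,0,0,0,0,0,-1]]])

```text
clock: 11.47
position: [0.4823, -0.2536, 0.183]
ee_rot: [[0.04, 0.999, -0.0], [0.999, -0.04, 0.002], [0.002, -0.0, -1.0]]
force: [0.0, -0.1, -2.2]
gripper_width: 0.0227
```

```bash
python3 - <<'E'
from h import *
go(.4823,-.2648,.110)
for n in("scene","top"): cv2.imwrite(f"pics/{n}8.png",camera(n)[:,:,::-1])
E
```

```text
t 11.47 p [ 0.4823 -0.2536  0.183 ] yaw 87.73 F [ 0.  -0.1 -2.2] w 0.0227
dtool mm [-11.3   0.5  73. ] in target axes [-11.2   0.5  73. ] rv [-0.02 -0.12  0.03]
```

View pics/scene8.png

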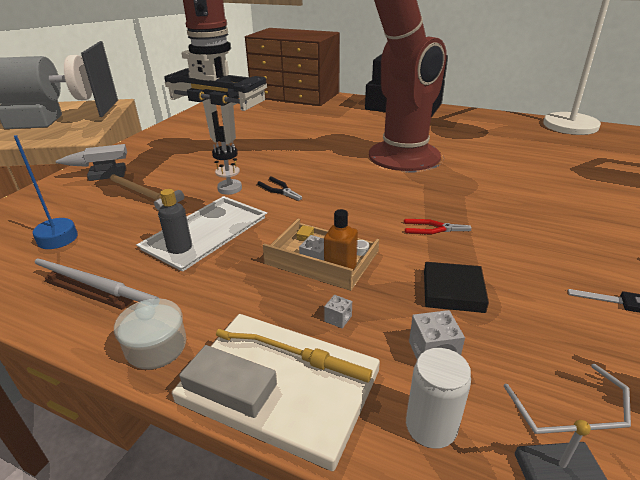

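The bur stand hangs upright at (228,165). I lower it, slowing towards the end.

Emit:
carry_out(moves=[[[-0.011,0,0.01,0,0,0,-1],[0,0,0.025,0,0,0,-1],[0,0,0.02,0,0,0,-1],[0,0,0.01,0,0,0,-1],[0,0,0.003,0,0,0,-1]]])

```text
clock: 11.98
position: [0.4804, -0.265, 0.1128]
ee_rot: [[0.039, 0.999, -0.004], [0.999, -0.039, 0.002], [0.002, -0.004, -1.0]]
force: [0.4, -0.3, -1.8]
gripper_width: 0.0225
```

Emit:
carry_out(moves=[[[0,0,0,0,0,0,-1],[0,0,0,0,0,0,-1],[0,0,0,0,0,0,-1]]])

```text
clock: 12.23
position: [0.4826, -0.2666, 0.1163]
ee_rot: [[0.04, 0.999, 0.002], [0.999, -0.04, -0.001], [-0.001, 0.002, -1.0]]
force: [-0.6, -0.1, -2.4]
gripper_width: 0.0229
```

Emit:
carry_out(moves=[[[0,0,0.003,0,0,0,-1],[0,0,0.001,0,0,0,-1],[0,0,0.001,0,0,0,-1],[0,0,0,0,0,0,-1],[0,0,0,0,0,0,-1]]])

```text
clock: 12.65
position: [0.4816, -0.2663, 0.1102]
ee_rot: [[0.04, 0.999, 0.0], [0.999, -0.04, -0.0], [-0.0, 0.0, -1.0]]
force: [-0.3, -0.1, -1.5]
gripper_width: 0.0228
```

Emit:
carry_out(moves=[[[0,0,0.001,0,0,0,-1],[0,0,0,0,0,0,-1],[0,0,0,0,0,0,-1]]])

```text
clock: 12.9
position: [0.482, -0.2667, 0.1101]
ee_rot: [[0.04, 0.999, 0.001], [0.999, -0.04, -0.001], [-0.001, 0.001, -1.0]]
force: [-1.4, -0.7, 5.2]
gripper_width: 0.0224
```

Emit:
carry_out(moves=[[[0,0,0.001,0,0,0,-1],[0,0,0,0,0,0,-1],[0,0,0,0,0,0,-1]]])

```text
clock: 13.15
position: [0.4822, -0.2669, 0.11]
ee_rot: [[0.041, 0.999, 0.002], [0.999, -0.041, -0.001], [-0.001, 0.002, -1.0]]
force: [-2.4, 1.2, 10.2]
gripper_width: 0.0228
```

Emit:
carry_out(moves=[[[0,0,-0.002,0,0,0,-0.4],[0,0,0,0,0,0,-0.2],[0,0,0,0,0,0,0],[0,0,0,0,0,0,0]]])

```text
clock: 13.48
position: [0.4816, -0.2661, 0.1098]
ee_rot: [[0.04, 0.999, -0.0], [0.999, -0.04, 0.0], [0.0, -0.0, -1.0]]
force: [0.2, 0.6, 0.1]
gripper_width: 0.0429
```

Emit:
carry_out(moves=[[[0,0,-0.02,0,0,0,0],[0,0,-0.03,0,0,0,0],[0,0,-0.02,0,0,0,0],[0.01,0.003,-0.005,0,0,0,0],[0.03,0.009,0,0,0,0,0]]])

```text
clock: 13.9
position: [0.4944, -0.2321, 0.1865]
ee_rot: [[0.05, 0.999, 0.002], [0.999, -0.05, -0.006], [-0.005, 0.002, -1.0]]
force: [1.1, -0.6, -0.5]
gripper_width: 0.0465
```

Emit:
carry_out(moves=[[[0.036,0.009,0,0,0,0,0],[0.036,0.009,0,0,0,0,0],[0.036,0.009,0,0,0,0,0],[0.036,0.009,0,0,0,0,0],[0.036,0.009,0,0,0,0,0]]])

```text
clock: 14.32
position: [0.547, -0.0459, 0.184]
ee_rot: [[0.039, 0.999, -0.002], [0.999, -0.039, 0.001], [0.001, -0.002, -1.0]]
force: [1.4, -0.3, -0.1]
gripper_width: 0.0464
```

```bash
python3 - <<'E'
from h import *
go(.5675,.0403,.109)
for n in("scene","top"): cv2.imwrite(f"pics/{n}9.png",camera(n)[:,:,::-1])
E
```

```text
t 14.32 p [ 0.547  -0.0459  0.184 ] yaw 87.74 F [ 1.4 -0.3 -0.1] w 0.0464
dtool mm [86.9 17.2 75. ] in target axes [87. 17. 75.] rv [-0.11 -0.03  0.04]
```

View pics/scene9.png

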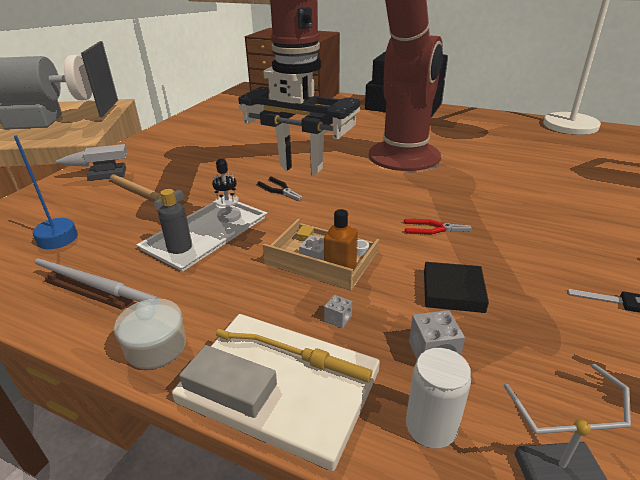

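The bur stand is upright on the tray at (225,190). Next is the bottle.

Emit:
carry_out(moves=[[[0.036,0.008,0,0,0,0,0],[0.033,0.006,0.005,0,0,0,0],[0.014,0.002,0.015,0,0,0,0],[0,0,0.008,0,0,0,0],[0,0,0,0,0,0,0]]])

```text
clock: 14.83
position: [0.5645, 0.0342, 0.1542]
ee_rot: [[0.038, 0.999, -0.006], [0.999, -0.038, -0.001], [-0.001, -0.006, -1.0]]
force: [-0.2, -0.8, 0.2]
gripper_width: 0.0464
```

Emit:
carry_out(moves=[[[0,0,0.012,0,0,0,0],[0,0,0,0,0,0,0],[0,0,0,0,0,0,0]]])

```text
clock: 15.08
position: [0.566, 0.0313, 0.1447]
ee_rot: [[0.043, 0.999, -0.002], [0.999, -0.043, -0.001], [-0.002, -0.002, -1.0]]
force: [-0.2, -0.3, 0.5]
gripper_width: 0.0462
```

```bash
python3 - <<'E'
from h import *
go(.5675,.0403,.109)
for n in("scene","top"): cv2.imwrite(f"pics/{n}10.png",camera(n)[:,:,::-1])
s=cv2.imread("pics/scene10.png")
crop(s,300,160,80,80,7,"pics/d10.png")
E
```

```text
t 15.08 p [0.566  0.0313 0.1447] yaw 87.53 F [-0.2 -0.3  0.5] w 0.0462
dtool mm [ 9.1  1.2 35.7] in target axes [ 9.   1.1 35.7] rv [-0.11  0.09 -0.17]
```

View pics/d10.png

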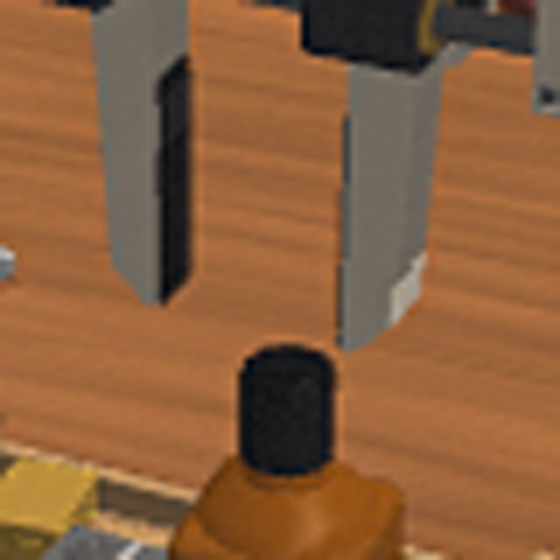

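Emit:
carry_out(moves=[[[0.009,0.001,0.005,0,0,0,0],[0,0,0.015,0,0,0,0],[0,0,0.01,0,0,0,0],[0,0,0,0,0,0,0],[0,0,0,0,0,0,0]]])

```text
clock: 15.6
position: [0.5676, 0.0424, 0.1146]
ee_rot: [[0.04, 0.999, -0.002], [0.999, -0.04, -0.0], [-0.0, -0.002, -1.0]]
force: [0.4, 0.4, 0.5]
gripper_width: 0.0466
```

Emit:
carry_out(moves=[[[0,0,0.002,0,0,0,0],[0,0,0,0,0,0,0]]])

```text
clock: 15.77
position: [0.5684, 0.0424, 0.1134]
ee_rot: [[0.04, 0.999, 0.001], [0.999, -0.04, -0.0], [-0.0, 0.001, -1.0]]
force: [0.5, -0.3, -0.7]
gripper_width: 0.0464
```

```bash
python3 - <<'E'
from h import *
go(.5675,.0403,.109)
for n in("scene","top"): cv2.imwrite(f"pics/{n}11.png",camera(n)[:,:,::-1])
s=cv2.imread("pics/scene11.png")
crop(s,300,160,80,80,7,"pics/d11.png")
E
```

```text
t 15.77 p [0.5684 0.0424 0.1134] yaw 87.68 F [ 0.5 -0.3 -0.7] w 0.0464
dtool mm [-2.1 -0.8  4.4] in target axes [-2.1 -0.8  4.4] rv [ 0.04  0.   -0.02]
```

View pics/d11.png

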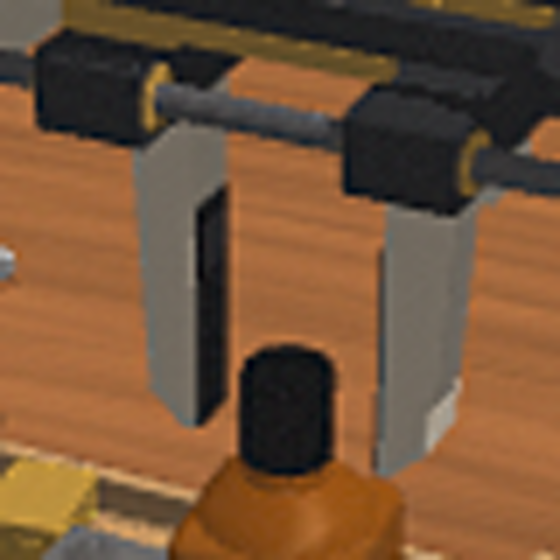

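Emit:
carry_out(moves=[[[-0.0025,0,0.004,0,0,0,0],[0,0,0,0,0,0,-0.2],[0,0,0,0,0,0,-0.4],[0,0,0,0,0,0,-0.43],[0,0,0,0,0,0,-0.45]]], squeeze=15)

```text
clock: 16.28
position: [0.568, 0.04, 0.1092]
ee_rot: [[0.04, 0.999, 0.0], [0.999, -0.04, 0.0], [0.0, 0.0, -1.0]]
force: [0.4, -0.5, 0.6]
gripper_width: 0.027
```

```bash
python3 - <<'E'
from h import *
go(.5675,.0403,.109)
for n in("scene",): cv2.imwrite(f"pics/{n}12.png",camera(n)[:,:,::-1])
s=cv2.imread("pics/scene12.png")
crop(s,300,160,80,80,7,"pics/d12.png")
E
```

```text
t 16.28 p [0.568  0.04   0.1092] yaw 87.69 F [ 0.4 -0.5  0.6] w 0.027
dtool mm [ 0.3 -0.5  0.2] in target axes [ 0.3 -0.5  0.2] rv [ 0.   -0.   -0.01]
```

View pics/d12.png

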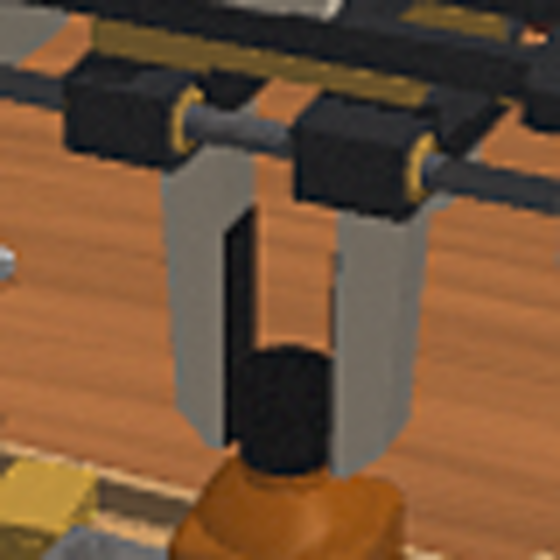

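Emit:
carry_out(moves=[[[0,0,0,0,0,0,-0.48],[0,0,0,0,0,0,-0.55],[0,0,0,0,0,0,-0.8],[0,0,0,0,0,0,-1],[0,0,0,0,0,0,-1]]])

```text
clock: 16.75
position: [0.568, 0.0399, 0.1092]
ee_rot: [[0.04, 0.999, 0.0], [0.999, -0.04, -0.0], [-0.0, 0.0, -1.0]]
force: [-0.4, -0.7, 0.3]
gripper_width: 0.0239
```

Emit:
carry_out(moves=[[[0,0,-0.008,0,0,0,-1],[0,0,-0.02,0,0,0,-1],[0,0,-0.025,0,0,0,-1],[0,0,-0.025,0,0,0,-1],[0,0,-0.01,0,0,0,-1]]])

```text
clock: 17.17
position: [0.5696, 0.0403, 0.2006]
ee_rot: [[0.04, 0.999, 0.005], [0.999, -0.04, 0.001], [0.001, 0.005, -1.0]]
force: [0.6, 0.3, -2.0]
gripper_width: 0.0236
```

```bash
python3 - <<'E'
from h import *
go(.5529,-.2788,.180)
E
```

```text
t 17.17 p [0.5696 0.0403 0.2006] yaw 87.7 F [ 0.6  0.3 -2. ] w 0.0236
dtool mm [-319.5   -4.    20.3] in target axes [-319.5   -3.9   20.6] rv [ 0.31 -0.05 -0.  ]
```

Emit:
carry_out(moves=[[[-0.02,0,0,0,0,0,-1],[-0.03,0,0,0,0,0,-1],[-0.036,-0.001,0,0,0,0,-1],[-0.036,-0.001,0,0,0,0,-1],[-0.036,-0.001,0,0,0,0,-1]]])

```text
clock: 17.58
position: [0.5578, -0.1189, 0.1966]
ee_rot: [[0.039, 0.999, -0.001], [0.999, -0.039, 0.0], [0.0, -0.002, -1.0]]
force: [0.2, 0.3, -1.6]
gripper_width: 0.0235
```

Emit:
carry_out(moves=[[[-0.036,0,0,0,0,0,-1],[-0.036,0,0,0,0,0,-1],[-0.03,0,0,0,0,0,-1],[-0.025,0,0,0,0,0,-1],[-0.015,0,0,0,0,0,-1]]])

```text
clock: 18.0
position: [0.5511, -0.264, 0.1963]
ee_rot: [[0.045, 0.999, -0.002], [0.999, -0.045, -0.002], [-0.002, -0.002, -1.0]]
force: [0.4, -0.7, -1.6]
gripper_width: 0.0234
```

Emit:
carry_out(moves=[[[-0.008,0,0,0,0,0,-1],[0,0,0,0,0,0,-1],[0,0,0,0,0,0,-1],[0,0,0,0,0,0,-1]]])

```text
clock: 18.33
position: [0.5533, -0.2646, 0.197]
ee_rot: [[0.037, 0.999, -0.0], [0.999, -0.037, 0.002], [0.002, -0.0, -1.0]]
force: [-0.4, 0.6, -2.4]
gripper_width: 0.0234
```

```bash
python3 - <<'E'
from h import *
go(.5529,-.2788,.104)
for n in("scene","top"): cv2.imwrite(f"pics/{n}13.png",camera(n)[:,:,::-1])
E
```

```text
t 18.33 p [ 0.5533 -0.2646  0.197 ] yaw 87.9 F [-0.4  0.6 -2.4] w 0.0234
dtool mm [-14.4   0.1  93. ] in target axes [-14.2   0.1  93. ] rv [-0.01 -0.14  0.2 ]
```

View pics/scene13.png

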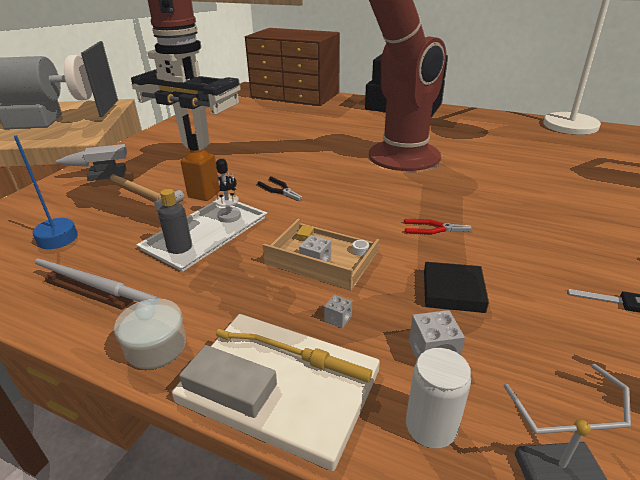

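Emit:
carry_out(moves=[[[-0.008,0,0.005,0,0,0,-1],[-0.0065,0.001,0.02,0,0,0,-1],[0,0,0.025,0,0,0,-1],[0,0,0.02,0,0,0,-1],[0,0,0.012,0,0,0,-1]]])

```text
clock: 18.85
position: [0.5516, -0.2816, 0.1124]
ee_rot: [[0.04, 0.999, -0.004], [0.999, -0.04, 0.002], [0.001, -0.004, -1.0]]
force: [-0.2, 1.0, -2.8]
gripper_width: 0.0236
```

Emit:
carry_out(moves=[[[0,0,0.004,0,0,0,-1],[0,0,0,0,0,0,-1],[0,0,0,0,0,0,-1],[0,0,0,0,0,0,-1]]])

```text
clock: 19.18
position: [0.554, -0.2826, 0.1124]
ee_rot: [[0.04, 0.999, 0.002], [0.999, -0.04, -0.001], [-0.001, 0.002, -1.0]]
force: [0.9, 0.1, -2.7]
gripper_width: 0.0238
```

Emit:
carry_out(moves=[[[0,0,0.004,0,0,0,-1],[0,0,0.001,0,0,0,-1],[0,0,0.001,0,0,0,-1],[0,0,0,0,0,0,-1],[0,0,0,0,0,0,-1]]])

```text
clock: 19.6
position: [0.553, -0.2822, 0.1052]
ee_rot: [[0.04, 0.999, 0.0], [0.999, -0.04, -0.0], [-0.0, 0.0, -1.0]]
force: [0.5, 0.1, -2.0]
gripper_width: 0.0235
```

Emit:
carry_out(moves=[[[0,0,0.001,0,0,0,-1],[0,0,0,0,0,0,-1],[0,0,0,0,0,0,-1]]])

```text
clock: 19.85
position: [0.5532, -0.2823, 0.1043]
ee_rot: [[0.04, 0.999, 0.0], [0.999, -0.04, -0.0], [-0.0, 0.0, -1.0]]
force: [0.1, -0.5, -1.6]
gripper_width: 0.0238
```

Emit:
carry_out(moves=[[[0,0,0.001,0,0,0,-1],[0,0,0,0,0,0,-1],[0,0,0,0,0,0,-1]]])

```text
clock: 20.1
position: [0.5534, -0.2825, 0.1042]
ee_rot: [[0.04, 0.999, 0.001], [0.999, -0.04, -0.001], [-0.001, 0.001, -1.0]]
force: [-1.8, 0.5, 5.1]
gripper_width: 0.0236
```

Emit:
carry_out(moves=[[[0,0,-0.001,0,0,0,-0.4],[0,0,0,0,0,0,-0.2],[0,0,0,0,0,0,0],[0,0,0,0,0,0,0]]])

```text
clock: 20.43
position: [0.553, -0.2821, 0.1039]
ee_rot: [[0.04, 0.999, -0.0], [0.999, -0.04, 0.0], [0.0, -0.0, -1.0]]
force: [-0.1, -0.4, -0.7]
gripper_width: 0.0428
```

Emit:
carry_out(moves=[[[0,0,-0.02,0,0,0,0],[0,0,-0.03,0,0,0,0],[0,0,-0.025,0,0,0,0],[0.01,0,0,0,0,0,0],[0.03,0,0,0,0,0,0.5]]])

```text
clock: 20.85
position: [0.5544, -0.2484, 0.1807]
ee_rot: [[0.049, 0.999, 0.003], [0.999, -0.049, -0.007], [-0.006, 0.004, -1.0]]
force: [0.1, 0.7, -0.8]
gripper_width: 0.0494
```

Emit:
carry_out(moves=[[[0.036,0,0,0,0,0,0.5],[0.036,0,0,0,0,0,0.5],[0.036,0,0,0,0,0,0.5],[0.036,0,0,0,0,0,0.5],[0.03,0,0,0,0,0,0.5]]])

```text
clock: 21.27
position: [0.5612, -0.0647, 0.1786]
ee_rot: [[0.038, 0.999, -0.001], [0.999, -0.038, 0.002], [0.001, -0.001, -1.0]]
force: [-0.0, -0.1, -0.1]
gripper_width: 0.0697
```

```bash
python3 - <<'E'
from h import *
go(.565,-.012,.1)
for n in("scene","top"): cv2.imwrite(f"pics/{n}14.png",camera(n)[:,:,::-1])
t=cv2.imread("pics/top14.png");s=cv2.imread("pics/scene14.png")
cv2.imwrite("pics/d14.png",np.hstack([cv2.resize(t[195:305,270:390],(436,400),interpolation=2),cv2.resize(s[150:290,130:270],(400,400),interpolation=2)])[:,:800])
E
```

```text
t 21.27 p [ 0.5612 -0.0647  0.1786] yaw 87.83 F [-0.  -0.1 -0.1] w 0.0697
dtool mm [52.7  1.9 78.6] in target axes [52.8  1.7 78.6] rv [-0.05 -0.09  0.13]
```

View pics/d14.png

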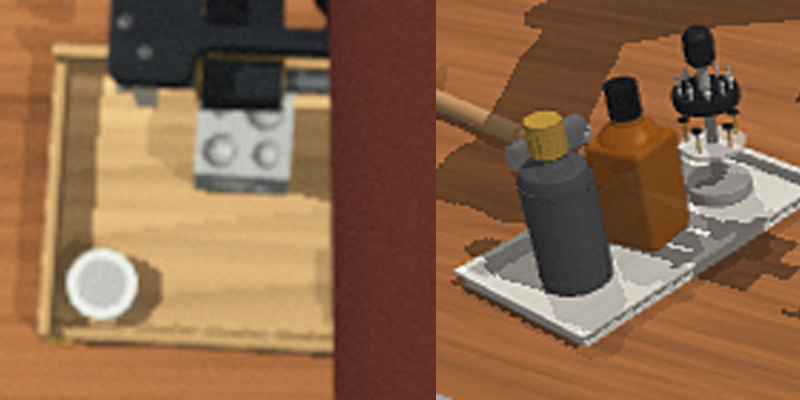

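```bash
python3 - <<'E'
from h import *
t=cv2.imread("pics/top13.png");crop(t,315,215,50,50,12,"pics/d13.png")
s=cv2.imread("pics/scene13.png");crop(s,285,220,60,50,12,"pics/d13s.png")
E
```

```text
(no output)
```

View pics/d13.png

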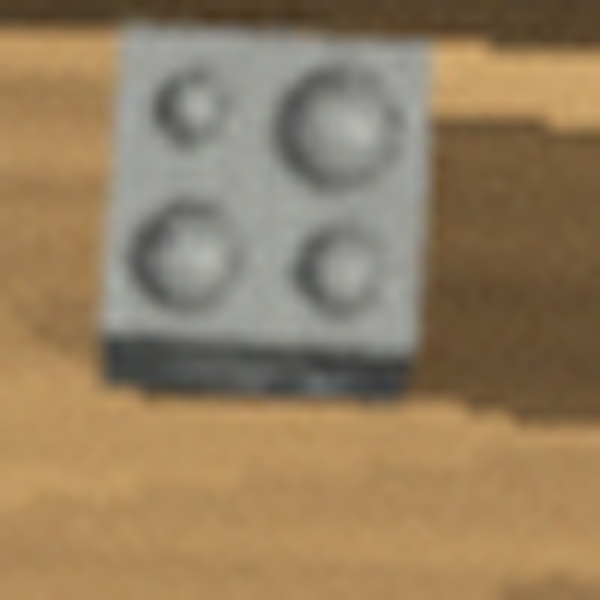

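View pics/d13s.png

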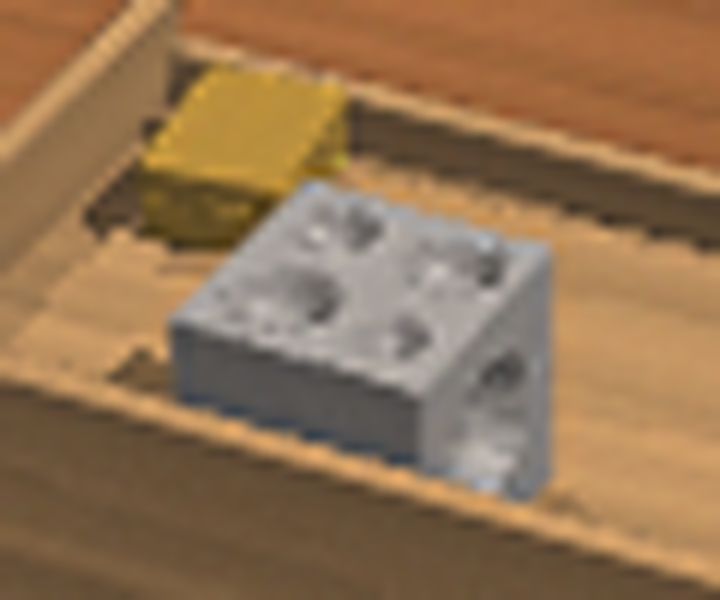

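```bash
python3 - <<'E'
from h import *
T=lambda p,s,o:((p[0]+.5)/s-.5+o[0],(p[1]+.5)/s-.5+o[1])
for n,pts,o in(("top",((121,25),(434,42),(418,352),(103,335)),(315,215)),("scene",((426,390),(172,322),(308,183),(552,245)),(285,220))):
    P=np.array([onz(n,T(p,12,o),.052) for p in pts])[:,:2]
    print(n,P.round(4).tolist(),"c",P.mean(0).round(4),"yaw",np.degrees(np.arctan2(*(P[0]-P[1]+P[3]-P[2])[::-1])).round(2),"len",np.linalg.norm(P-np.roll(P,1,0),axis=1).round(4))
go(.565,-.012,.1,86.5)
E
```

```text
top [[0.5887, 0.0092], [0.5866, -0.0347], [0.5425, -0.0323], [0.5445, 0.0113]] c [ 0.5656 -0.0116] yaw 87.25 len [0.0443 0.0439 0.0442 0.0437]
scene [[0.5893, 0.0086], [0.5883, -0.0347], [0.545, -0.0321], [0.546, 0.0106]] c [ 0.5672 -0.0119] yaw 88.69 len [0.0434 0.0433 0.0434 0.0427]
t 21.37 p [ 0.5617 -0.0595  0.1786] yaw 88.37 F [-0.3  0.5 -0.8] w 0.0698
dtool mm [47.1  2.  78.8] in target axes [47.6  0.4 78.6] rv [-0.06 -0.32  1.87]
```

Emit:
carry_out(moves=[[[0.025,0.002,0,0,0,0.3,0.5],[0.02,0.001,0.01,0,0,0,0.5],[0,0,0.03,0,0,0,0.5],[0,0,0.03,0,0,0,0.5],[0,0,0.02,0,0,0,0.5]]])

```text
clock: 21.78
position: [0.5651, -0.0234, 0.0865]
ee_rot: [[0.045, 0.999, -0.003], [0.999, -0.045, -0.0], [-0.0, -0.003, -1.0]]
force: [-0.4, -0.1, 0.4]
gripper_width: 0.0697
```

Emit:
carry_out(moves=[[[0,0,0.01,0,0,0,0.5],[0,0,0,0,0,0,0.5],[0,0,0,0,0,0,0.5]]])

```text
clock: 22.03
position: [0.5667, -0.0239, 0.0791]
ee_rot: [[0.046, 0.999, -0.0], [0.999, -0.046, -0.0], [-0.0, -0.0, -1.0]]
force: [1.1, -0.4, 0.4]
gripper_width: 0.0698
```

```bash
python3 - <<'E'
from h import *
go(.566,-.0117,.014,87.4)
for n in("scene","top"): cv2.imwrite(f"pics/{n}15.png",camera(n)[:,:,::-1])
s=cv2.imread("pics/scene15.png");crop(s,250,170,140,120,5,"pics/d15.png")
E
```

```text
t 22.03 p [ 0.5667 -0.0239  0.0791] yaw 87.36 F [ 1.1 -0.4  0.4] w 0.0698
dtool mm [12.2 -1.3 65.1] in target axes [12.2 -1.3 65.1] rv [-0.01  0.01 -0.04]
```

View pics/d15.png

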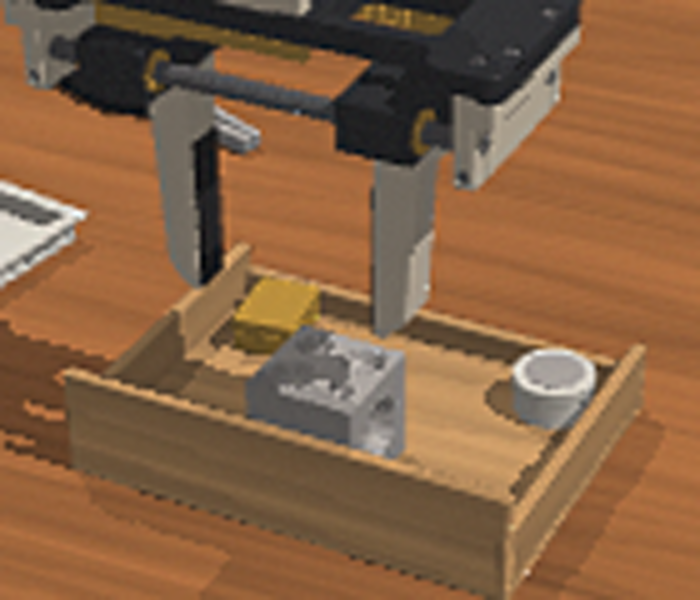

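Emit:
carry_out(moves=[[[0.012,-0.001,0,0,0,0,0.5],[0,0,0.01,0,0,0,0.5],[0,0,0.005,0,0,0,0.5],[0,0,0,0,0,0,0.5],[0,0,0,0,0,0,0.5]]])

```text
clock: 22.55
position: [0.5656, -0.0116, 0.0636]
ee_rot: [[0.045, 0.999, -0.001], [0.999, -0.045, -0.0], [-0.0, -0.001, -1.0]]
force: [-0.2, -0.3, -0.3]
gripper_width: 0.0694
```

```bash
python3 - <<'E'
from h import *
go(.566,-.0117,.014,87.4)
E
```

```text
t 22.55 p [ 0.5656 -0.0116  0.0636] yaw 87.4 F [-0.2 -0.3 -0.3] w 0.0694
dtool mm [-0.1  0.4 49.6] in target axes [-0.1  0.4 49.6] rv [-0.07  0.02 -0.  ]
```

Emit:
carry_out(moves=[[[0,0,0.015,0,0,0,0.5],[0,0,0.015,0,0,0,0.5],[0,0,0.01,0,0,0,0.5],[0,0,0.005,0,0,0,0.5],[0,0,0,0,0,0,0.5]]])

```text
clock: 22.97
position: [0.5653, -0.0117, 0.0181]
ee_rot: [[0.046, 0.999, -0.002], [0.999, -0.046, -0.0], [-0.0, -0.002, -1.0]]
force: [-0.2, -0.3, -0.0]
gripper_width: 0.0698
```

Emit:
carry_out(moves=[[[0,0,0.003,0,0,0,0.5],[0,0,0,0,0,0,0.2],[0,0,0,0,0,0,0.1],[0,0,0,0,0,0,0.05],[0,0,0,0,0,0,0.02]]], squeeze=35)

```text
clock: 23.38
position: [0.5664, -0.0115, 0.0166]
ee_rot: [[0.046, 0.999, 0.001], [0.999, -0.046, -0.0], [-0.0, 0.001, -1.0]]
force: [-1.1, -0.1, -0.1]
gripper_width: 0.0492
```

Emit:
carry_out(moves=[[[0,0,0,0,0,0,-0.02],[0,0,0,0,0,0,-0.05],[0,0,0,0,0,0,-0.2],[0,0,0,0,0,0,-1],[0,0,0,0,0,0,-1]]])

```text
clock: 23.8
position: [0.5663, -0.0126, 0.0164]
ee_rot: [[0.046, 0.999, 0.0], [0.999, -0.046, -0.001], [-0.001, 0.0, -1.0]]
force: [-0.4, -3.6, 2.8]
gripper_width: 0.0437
```

Emit:
carry_out(moves=[[[0,0,-0.008,0,0,0,-1],[0,0,-0.02,0,0,0,-1],[0,0,-0.025,0,0,0,-1],[0,0,-0.025,0,0,0,-1],[0,0,-0.01,0,0,0,-1]]])

```text
clock: 24.22
position: [0.5666, -0.0102, 0.1061]
ee_rot: [[0.044, 0.999, 0.002], [0.999, -0.044, 0.001], [0.001, 0.002, -1.0]]
force: [1.7, 0.4, -6.5]
gripper_width: 0.0438
```

```bash
python3 - <<'E'
from h import *
go(.5361,.2412,.1,105.6)
cv2.imwrite("pics/scene16.png",camera("scene")[:,:,::-1])
s=cv2.imread("pics/scene16.png");crop(s,240,150,140,120,5,"pics/d16.png")
crop(s,415,250,80,70,10,"pics/d16p.png")
E
```

```text
t 24.22 p [ 0.5666 -0.0102  0.1061] yaw 87.47 F [ 1.7  0.4 -6.5] w 0.0438
dtool mm [249.8 -41.5   6.4] in target axes [250.3  38.2   6.1] rv [  0.13  -0.07 -18.13]
```

View pics/d16.png

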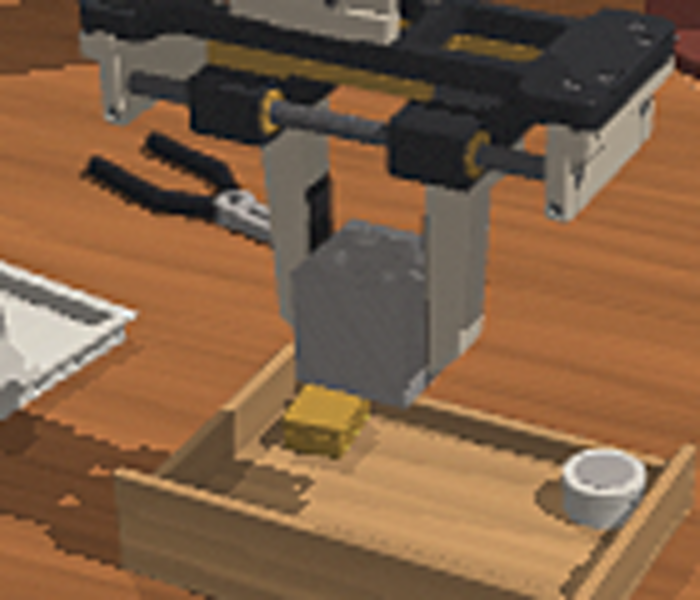

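View pics/d16p.png

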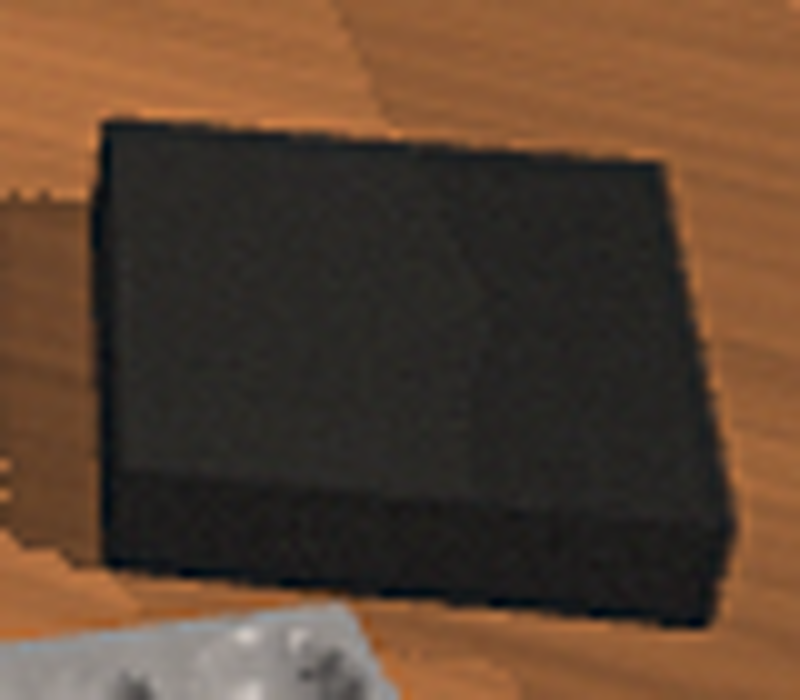

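```bash
python3 - <<'E'
from h import *
P=np.array([onz("scene",((p[0]+.5)/10-.5+415,(p[1]+.5)/10-.5+250),.025) for p in((106,120),(663,162),(737,525),(112,470))])
print(P.round(4),P.mean(0),np.linalg.norm(P-np.roll(P,1,0),axis=1))
E
```

```text
[[0.5062 0.1828 0.025 ]
 [0.4792 0.2777 0.025 ]
 [0.5748 0.3035 0.025 ]
 [0.6019 0.2073 0.025 ]] [0.54051542 0.24280889 0.025     ] [0.09879806 0.09860986 0.09906775 0.09996809]
```

Emit:
carry_out(moves=[[[0.02,-0.003,0,0,0,0,-1],[0.03,-0.005,0,0,0,0,-1],[0.036,-0.006,0,0,0,0,-1],[0.036,-0.006,0,0,0,0,-1],[0.036,-0.006,0,0,0,0,-1]]])

```text
clock: 24.68
position: [0.545, 0.1492, 0.102]
ee_rot: [[0.046, 0.999, -0.005], [0.999, -0.046, -0.0], [-0.001, -0.005, -1.0]]
force: [0.6, 0.5, -6.6]
gripper_width: 0.0439
```

Emit:
carry_out(moves=[[[0.036,-0.006,0,0,0,0,-1],[0.025,-0.004,0,0,0,-3,-1],[0.015,-0.002,0,0,0,-5,-1],[0.005,0,0,0,0,-5,-1],[0,0,0,0,0,-4,-1]]])

```text
clock: 25.1
position: [0.5344, 0.2326, 0.1018]
ee_rot: [[-0.258, 0.966, -0.005], [0.966, 0.258, 0.001], [0.002, -0.005, -1.0]]
force: [1.9, -0.6, -7.0]
gripper_width: 0.0439
```

Emit:
carry_out(moves=[[[0,0,0,0,0,-1.2,-1],[0,0,0,0,0,0,-1],[0,0,0,0,0,0,-1]]])

```text
clock: 25.35
position: [0.5367, 0.228, 0.1029]
ee_rot: [[-0.267, 0.964, -0.002], [0.964, 0.267, -0.001], [-0.0, -0.003, -1.0]]
force: [0.3, -0.5, -7.2]
gripper_width: 0.0439
```

```bash
python3 - <<'E'
from h import *
go(.5361,.2412,.0334,105.6)
E
```

```text
t 25.35 p [0.5367 0.228  0.1029] yaw 105.47 F [ 0.3 -0.5 -7.2] w 0.0439
dtool mm [12.9  3.1 69.5] in target axes [12.8  3.  69.5] rv [-0.15  0.03 -0.13]
```

Emit:
carry_out(moves=[[[0.007,0.002,0,0,0,0,-1],[0.006,0.002,0.01,0,0,0,-1],[0,0.001,0.02,0,0,0,-1],[0,0,0.015,0,0,0,-1],[0,0,0.01,0,0,0,-1]]])

```text
clock: 25.77
position: [0.5375, 0.2435, 0.0469]
ee_rot: [[-0.269, 0.963, -0.003], [0.963, 0.269, -0.001], [0.0, -0.003, -1.0]]
force: [-0.3, 0.8, -7.5]
gripper_width: 0.0435
```

Emit:
carry_out(moves=[[[0,0,0.003,0,0,0,-1],[0,0,0,0,0,0,-1],[0,0,0,0,0,0,-1],[0,0,0,0,0,0,-1]]])

```text
clock: 26.1
position: [0.5397, 0.2433, 0.0471]
ee_rot: [[-0.269, 0.963, 0.002], [0.963, 0.269, 0.001], [0.0, 0.002, -1.0]]
force: [-0.3, -0.6, -6.5]
gripper_width: 0.0441
```

```bash
python3 - <<'E'
from h import *
go(.538,.2418,.0334,105.6)
E
```

```text
t 26.1 p [0.5397 0.2433 0.0471] yaw 105.58 F [-0.3 -0.6 -6.5] w 0.0441
dtool mm [-0.9 -2.1 13.7] in target axes [-0.9 -2.1 13.7] rv [ 0.13 -0.03 -0.02]
```

Emit:
carry_out(moves=[[[-0.001,-0.001,0.006,0,0,0,-1],[0,0,0.003,0,0,0,-1],[0,0,0.002,0,0,0,-1],[0,0,0,0,0,0,-1],[0,0,0,0,0,0,-1]]])

```text
clock: 26.52
position: [0.538, 0.2415, 0.035]
ee_rot: [[-0.269, 0.963, -0.0], [0.963, 0.269, -0.0], [-0.0, -0.0, -1.0]]
force: [0.2, 0.8, -6.4]
gripper_width: 0.0437
```

Emit:
carry_out(moves=[[[0,0,0.001,0,0,0,-1],[0,0,0,0,0,0,-1],[0,0,0,0,0,0,-1]]])

```text
clock: 26.77
position: [0.5382, 0.2416, 0.0342]
ee_rot: [[-0.269, 0.963, 0.0], [0.963, 0.269, 0.0], [0.0, 0.0, -1.0]]
force: [-0.6, 0.3, -6.7]
gripper_width: 0.0438
```

Emit:
carry_out(moves=[[[0,0,0.001,0,0,0,-1],[0,0,0,0,0,0,-1],[0,0,0,0,0,0,-1]]])

```text
clock: 27.02
position: [0.5384, 0.2417, 0.0335]
ee_rot: [[-0.269, 0.963, 0.001], [0.963, 0.269, 0.0], [0.0, 0.001, -1.0]]
force: [0.0, -0.7, -4.5]
gripper_width: 0.0438
```

Contact is just starting. One more step down, then release.

Emit:
carry_out(moves=[[[0,0,0.0007,0,0,0,-1],[0,0,0,0,0,0,-1],[0,0,0,0,0,0,-0.03],[0,0,0,0,0,0,0.1],[0,0,0,0,0,0,0.3]]])

```text
clock: 27.43
position: [0.5391, 0.242, 0.0329]
ee_rot: [[-0.269, 0.963, 0.002], [0.963, 0.269, 0.001], [0.0, 0.002, -1.0]]
force: [0.3, 0.6, -0.7]
gripper_width: 0.0534
```

Emit:
carry_out(moves=[[[0,0,0,0,0,0,0.5],[0,0,-0.015,0,0,0,0.5],[0,0,-0.03,0,0,0,0.5],[0,0,-0.04,0,0,0,0.3],[0,0,-0.04,0,0,0,0]]])

```text
clock: 27.85
position: [0.5376, 0.2412, 0.1581]
ee_rot: [[-0.269, 0.963, -0.002], [0.963, 0.269, -0.001], [-0.0, -0.002, -1.0]]
force: [0.3, -0.2, -0.0]
gripper_width: 0.0607
```

Emit:
carry_out(moves=[[[0,0,-0.03,0,0,4,0],[-0.01,0,0,0,0,7,0],[-0.03,0,0,0,0,7,0],[-0.036,0,0,0,0,0,0],[-0.036,0,0,0,0,0,0]]])

```text
clock: 28.27
position: [0.5397, 0.1296, 0.1878]
ee_rot: [[0.04, 0.999, 0.001], [0.999, -0.04, 0.0], [0.0, 0.001, -1.0]]
force: [1.4, -0.0, 0.1]
gripper_width: 0.0462
```

```bash
python3 - <<'E'
from h import *
go(.5533,-.2824,.190)
for n in("scene","top"): cv2.imwrite(f"pics/{n}17.png",camera(n)[:,:,::-1])
t=cv2.imread("pics/top17.png");s=cv2.imread("pics/scene17.png")
crop(t,140,200,100,100,6,"pics/d17.png");crop(s,415,220,80,100,6,"pics/d17s.png")
E
```

```text
t 28.27 p [0.5397 0.1296 0.1878] yaw 87.72 F [ 1.4 -0.   0.1] w 0.0462
dtool mm [-411.2   29.9   -2.3] in target axes [-411.2   30.1   -2.2] rv [ 0.08 -0.02  0.02]
```

View pics/d17.png

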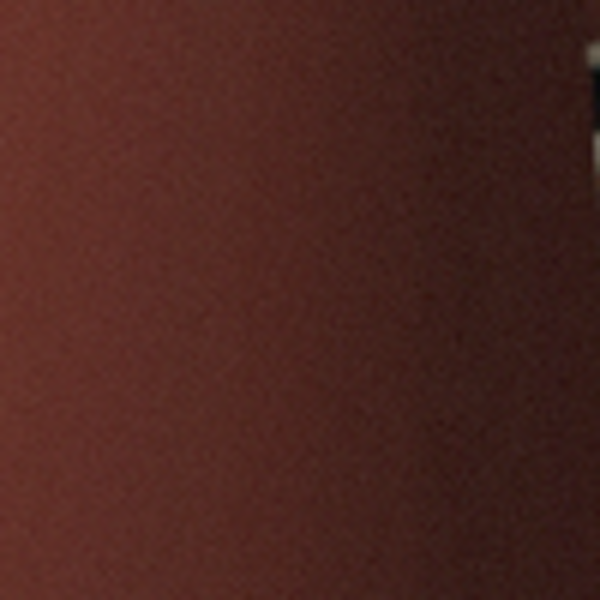

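View pics/d17s.png

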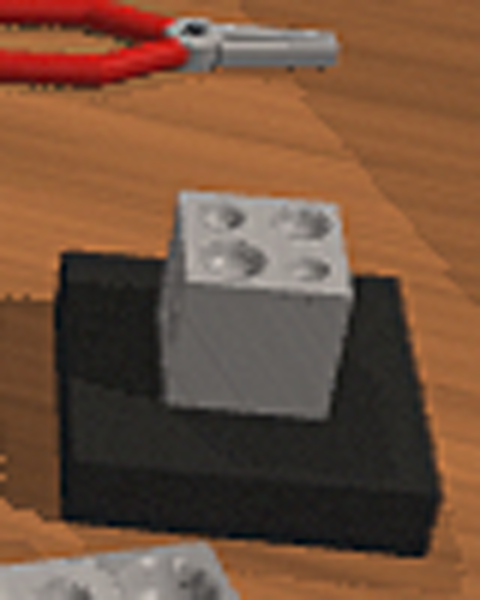

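Emit:
carry_out(moves=[[[-0.036,0.003,0,0,0,0,0],[-0.036,0.003,0,0,0,0,0],[-0.036,0.003,0,0,0,0,0],[-0.036,0.003,0,0,0,0,0],[-0.036,0.003,0,0,0,0,0]]])

```text
clock: 28.78
position: [0.5472, -0.0518, 0.1876]
ee_rot: [[0.041, 0.999, 0.001], [0.999, -0.041, 0.0], [0.0, 0.001, -1.0]]
force: [0.6, -0.0, 1.5]
gripper_width: 0.0468
```

Emit:
carry_out(moves=[[[-0.036,0.003,0,0,0,0,0],[-0.036,0.003,0,0,0,0,0],[-0.036,0.003,0,0,0,0,0],[-0.036,0.003,0,0,0,0,0],[-0.036,0.003,0,0,0,0,0]]])

```text
clock: 29.2
position: [0.5547, -0.2324, 0.1875]
ee_rot: [[0.042, 0.999, 0.001], [0.999, -0.042, 0.0], [0.0, 0.001, -1.0]]
force: [0.6, 0.7, -0.4]
gripper_width: 0.0464
```

Emit:
carry_out(moves=[[[-0.025,0,0,0,0,0,0],[-0.01,0,0,0,0,0,0],[0,0,0,0,0,0,0],[0,0,0,0,0,0,0]]])

```text
clock: 29.53
position: [0.5533, -0.2642, 0.1872]
ee_rot: [[0.041, 0.999, -0.0], [0.999, -0.041, 0.002], [0.002, -0.0, -1.0]]
force: [0.7, -0.1, -0.1]
gripper_width: 0.0467
```

```bash
python3 - <<'E'
from h import *
go(.5533,-.2824,.1042)
for n in("scene","top"): cv2.imwrite(f"pics/{n}18.png",camera(n)[:,:,::-1])
t=cv2.imread("pics/top18.png");s=cv2.imread("pics/scene18.png")
crop(t,140,200,100,100,6,"pics/d18.png")
E
```

```text
t 29.53 p [ 0.5533 -0.2642  0.1872] yaw 87.65 F [ 0.7 -0.1 -0.1] w 0.0467
dtool mm [-18.3   0.8  83. ] in target axes [-18.2   0.7  83. ] rv [-0.01 -0.11 -0.05]
```

View pics/d18.png

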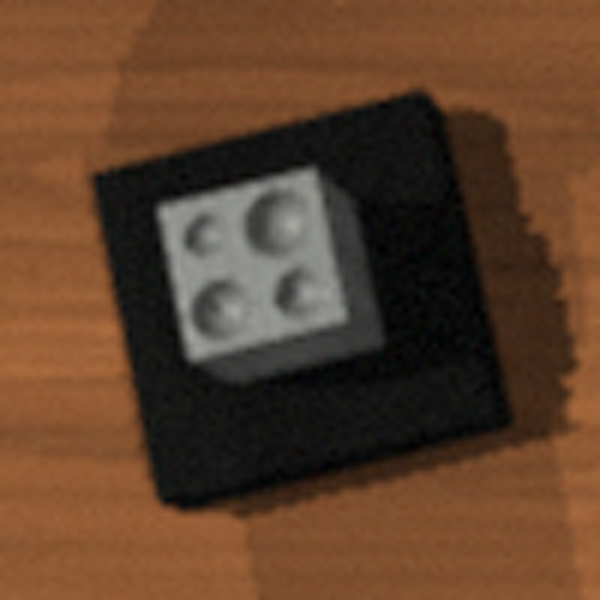

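```bash
python3 - <<'E'
from h import *
P=np.array([onz("top",((p[0]+.5)/6-.5+140,(p[1]+.5)/6-.5+200),.069) for p in((158,208),(318,168),(350,320),(190,362))])
print(P.mean(0))
P=np.array([onz("scene",((p[0]+.5)/6-.5+415,(p[1]+.5)/6-.5+220),.069) for p in((180,193),(338,205),(352,298),(163,282))])
print(P.mean(0))
E
```

```text
[0.53773078 0.24224699 0.069     ]
[0.5410848  0.24110908 0.069     ]
```

Emit:
carry_out(moves=[[[-0.009,0,0,0,0,0,0],[-0.009,0.001,0.015,0,0,0,0],[0,0,0.015,0,0,0,0],[0,0,0,0,0,0,0],[0,0,0,0,0,0,0]]])

```text
clock: 30.05
position: [0.5531, -0.2828, 0.157]
ee_rot: [[0.04, 0.999, -0.002], [0.999, -0.04, 0.001], [0.001, -0.002, -1.0]]
force: [0.8, 0.5, -0.4]
gripper_width: 0.0462
```

```bash
python3 - <<'E'
from h import *
go(.5533,-.2824,.1042)
E
```

```text
t 30.05 p [ 0.5531 -0.2828  0.157 ] yaw 87.68 F [ 0.8  0.5 -0.4] w 0.0462
dtool mm [ 0.4  0.3 52.8] in target axes [ 0.4  0.2 52.8] rv [-0.09 -0.07 -0.02]
```

The block is within 2 mm of the pad's middle by the top view and within 2 mm by the scene view. I now fetch the bottle back.

Emit:
carry_out(moves=[[[0,0,0.015,0,0,0,0],[0,0,0.015,0,0,0,0],[0,0,0.012,0,0,0,0],[0,0,0.006,0,0,0,0],[0,0,0.002,0,0,0,0]]], squeeze=15)

```text
clock: 30.47
position: [0.5534, -0.2832, 0.1073]
ee_rot: [[0.041, 0.999, -0.0], [0.999, -0.041, 0.001], [0.001, -0.001, -1.0]]
force: [0.6, 0.6, 0.6]
gripper_width: 0.0467
```

Emit:
carry_out(moves=[[[0,0,0,0,0,0,0],[0,0,0,0,0,0,0]]])

```text
clock: 30.63
position: [0.554, -0.2841, 0.1085]
ee_rot: [[0.042, 0.999, 0.002], [0.999, -0.042, -0.001], [-0.001, 0.002, -1.0]]
force: [-0.3, -0.0, -0.4]
gripper_width: 0.0465
```

```bash
python3 - <<'E'
from h import *
go(.5533,-.2824,.1042)
E
```

```text
t 30.63 p [ 0.554  -0.2841  0.1085] yaw 87.62 F [-0.3 -0.  -0.4] w 0.0465
dtool mm [ 1.7 -0.7  4.3] in target axes [ 1.7 -0.7  4.3] rv [ 0.1   0.04 -0.08]
```

Emit:
carry_out(moves=[[[0.0015,0,0.004,0,0,0,0],[0,0,0,0,0,0,0],[0,0,0,0,0,0,-0.2],[0,0,0,0,0,0,-0.4]]])

```text
clock: 30.97
position: [0.5533, -0.2826, 0.1037]
ee_rot: [[0.042, 0.999, 0.0], [0.999, -0.042, -0.0], [-0.0, 0.0, -1.0]]
force: [0.5, 0.4, 0.2]
gripper_width: 0.0377
```

```bash
python3 - <<'E'
from h import *
go(.5533,-.2824,.1042)
E
```

```text
t 30.97 p [ 0.5533 -0.2826  0.1037] yaw 87.6 F [0.5 0.4 0.2] w 0.0377
dtool mm [ 0.2 -0.  -0.5] in target axes [ 0.2 -0.  -0.5] rv [ 0.02  0.01 -0.1 ]
```

Emit:
carry_out(moves=[[[0,0,0,0,0,-0.1,-0.45],[0,0,0,0,0,0,-0.5],[0,0,0,0,0,0,-0.7],[0,0,0,0,0,0,-1],[0,0,0,0,0,0,-1]]])

```text
clock: 31.38
position: [0.5533, -0.2824, 0.1036]
ee_rot: [[0.04, 0.999, 0.0], [0.999, -0.04, 0.0], [0.0, 0.0, -1.0]]
force: [-0.5, 0.6, 0.6]
gripper_width: 0.0238
```

Emit:
carry_out(moves=[[[0,0,-0.008,0,0,0,-1],[0,0,-0.02,0,0,0,-1],[0,0,-0.025,0,0,0,-1],[0,0,-0.025,0,0,0,-1],[0.01,0,-0.012,0,0,0,-1]]])

```text
clock: 31.8
position: [0.5541, -0.2761, 0.1968]
ee_rot: [[0.044, 0.999, 0.004], [0.999, -0.044, -0.005], [-0.005, 0.004, -1.0]]
force: [0.5, -0.8, -2.0]
gripper_width: 0.0237
```

Emit:
carry_out(moves=[[[0.025,0,0,0,0,0,-1],[0.036,0,0,0,0,0,-1],[0.036,0,0,0,0,0,-1],[0.036,0,0,0,0,0,-1],[0.036,0,0,0,0,0,-1]]])

```text
clock: 32.22
position: [0.5595, -0.101, 0.1931]
ee_rot: [[0.04, 0.999, -0.001], [0.999, -0.04, 0.001], [0.001, -0.001, -1.0]]
force: [0.5, 0.1, -2.2]
gripper_width: 0.0236
```

Emit:
carry_out(moves=[[[0.036,0,0,0,0,0,-1],[0.036,0,0,0,0,0,-1],[0.03,0,0,0,0,0,-1],[0.02,0,0,0,0,0,-1],[0.01,0,0,0,0,0,-1]]])

```text
clock: 32.63
position: [0.5646, 0.034, 0.193]
ee_rot: [[0.033, 0.999, -0.002], [0.999, -0.033, 0.003], [0.003, -0.002, -1.0]]
force: [0.3, 0.6, -2.4]
gripper_width: 0.0237
```

Emit:
carry_out(moves=[[[0,0,0,0,0,0,-1],[0,0,0,0,0,0,-1],[0,0,0,0,0,0,-1],[0,0,0,0,0,0,-1]]])

```text
clock: 32.97
position: [0.5657, 0.0254, 0.1934]
ee_rot: [[0.044, 0.999, -0.0], [0.999, -0.044, -0.002], [-0.002, -0.0, -1.0]]
force: [-0.0, 0.2, -1.3]
gripper_width: 0.0241
```

```bash
python3 - <<'E'
from h import *
go(.568,.040,.1087)
for n in("scene","top"): cv2.imwrite(f"pics/{n}19.png",camera(n)[:,:,::-1])
E
```

```text
t 32.97 p [0.5657 0.0254 0.1934] yaw 87.46 F [-0.   0.2 -1.3] w 0.0241
dtool mm [14.8  1.7 84.7] in target axes [14.7  1.7 84.7] rv [-0.01  0.1  -0.24]
```

View pics/scene19.png

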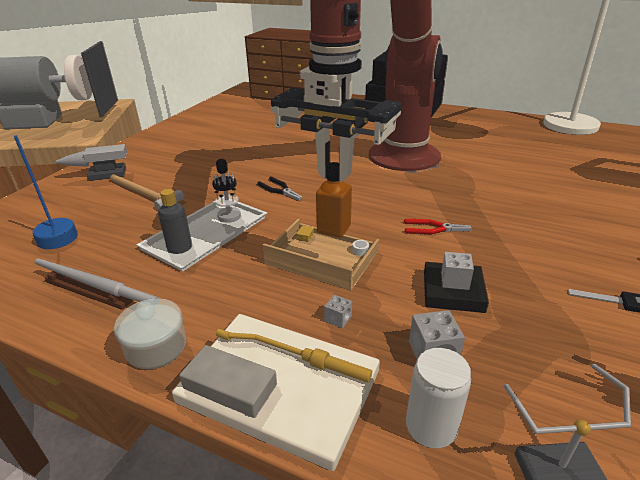

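Emit:
carry_out(moves=[[[0.008,0.001,0,0,0,0,-1],[0.007,0.001,0.01,0,0,0,-1],[0,0,0.015,0,0,0,-1],[0,0,0.008,0,0,0,-1],[0,0,0,0,0,0,-1]]])

```text
clock: 33.48
position: [0.5665, 0.0437, 0.1578]
ee_rot: [[0.039, 0.999, -0.006], [0.999, -0.039, -0.0], [-0.001, -0.006, -1.0]]
force: [-0.6, -0.9, -1.9]
gripper_width: 0.0241
```

Emit:
carry_out(moves=[[[0,0,0,0,0,0,-1],[0,0,0,0,0,0,-1],[0,0,0,0,0,0,-1]]])

```text
clock: 33.73
position: [0.5689, 0.043, 0.1611]
ee_rot: [[0.041, 0.999, 0.001], [0.999, -0.041, -0.0], [0.0, 0.001, -1.0]]
force: [-0.5, 0.0, -1.9]
gripper_width: 0.0237
```

```bash
python3 - <<'E'
from h import *
go(.568,.040,.1087)
E
```

```text
t 33.73 p [0.5689 0.043  0.1611] yaw 87.68 F [-0.5  0.  -1.9] w 0.0237
dtool mm [-3.1 -0.9 52.4] in target axes [-3.  -0.8 52.4] rv [ 0.08 -0.   -0.02]
```

Emit:
carry_out(moves=[[[-0.003,0,0.01,0,0,0,-1],[0,0,0.015,0,0,0,-1],[0,0,0.01,0,0,0,-1],[0,0,0.007,0,0,0,-1],[0,0,0.003,0,0,0,-1]]])

```text
clock: 34.15
position: [0.5674, 0.04, 0.114]
ee_rot: [[0.04, 0.999, -0.002], [0.999, -0.04, -0.0], [-0.0, -0.002, -1.0]]
force: [-0.5, -1.4, -2.6]
gripper_width: 0.0236
```

Emit:
carry_out(moves=[[[0,0,0,0,0,0,-1],[0,0,0,0,0,0,-1],[0,0,0,0,0,0,-1]]])

```text
clock: 34.4
position: [0.5688, 0.0402, 0.116]
ee_rot: [[0.04, 0.999, 0.001], [0.999, -0.04, 0.0], [0.0, 0.001, -1.0]]
force: [0.5, -0.5, -2.1]
gripper_width: 0.0235
```

```bash
python3 - <<'E'
from h import *
go(.568,.040,.1087)
E
```

```text
t 34.4 p [0.5688 0.0402 0.116 ] yaw 87.7 F [ 0.5 -0.5 -2.1] w 0.0235
dtool mm [-0.2 -0.8  7.3] in target axes [-0.2 -0.8  7.3] rv [ 0.07 -0.01 -0.  ]
```

Emit:
carry_out(moves=[[[0,0,0.003,0,0,0,-1],[0,0,0.002,0,0,0,-1],[0,0,0.001,0,0,0,-1],[0,0,0,0,0,0,-1],[0,0,0,0,0,0,-1]]])

```text
clock: 34.82
position: [0.5682, 0.0401, 0.1094]
ee_rot: [[0.04, 0.999, -0.0], [0.999, -0.04, -0.0], [-0.0, -0.0, -1.0]]
force: [-0.2, -0.9, -2.7]
gripper_width: 0.0236
```

Emit:
carry_out(moves=[[[0,0,0.001,0,0,0,-1],[0,0,0,0,0,0,-1],[0,0,0,0,0,0,-1]]])

```text
clock: 35.07
position: [0.5684, 0.0402, 0.1086]
ee_rot: [[0.04, 0.999, 0.0], [0.999, -0.04, 0.0], [0.0, 0.0, -1.0]]
force: [0.2, 0.5, -1.1]
gripper_width: 0.0237
```

Emit:
carry_out(moves=[[[0,0,0.001,0,0,0,-1],[0,0,0,0,0,0,-1],[0,0,0,0,0,0,-1]]])

```text
clock: 35.32
position: [0.5687, 0.0402, 0.1085]
ee_rot: [[0.04, 0.999, 0.001], [0.999, -0.04, 0.0], [0.0, 0.001, -1.0]]
force: [-2.0, -0.1, 5.9]
gripper_width: 0.0238
```

Emit:
carry_out(moves=[[[0,0,-0.001,0,0,0,-0.4],[0,0,0,0,0,0,-0.2],[0,0,0,0,0,0,0],[0,0,0,0,0,0,0]]])

```text
clock: 35.65
position: [0.5682, 0.04, 0.1082]
ee_rot: [[0.04, 0.999, -0.0], [0.999, -0.04, -0.0], [-0.0, -0.0, -1.0]]
force: [0.5, 0.6, 0.5]
gripper_width: 0.0431
```

Emit:
carry_out(moves=[[[0,0,-0.02,0,0,0,0],[0,0,-0.03,0,0,0,0],[0,0,-0.025,0,0,0,0],[-0.01,0,-0.005,0,0,0,0],[-0.03,-0.008,0,0,0,0,0]]])

```text
clock: 36.07
position: [0.5615, 0.0058, 0.1904]
ee_rot: [[0.031, 0.999, 0.007], [1.0, -0.031, 0.004], [0.005, 0.007, -1.0]]
force: [-0.1, 0.2, -0.3]
gripper_width: 0.0468
```

Emit:
carry_out(moves=[[[-0.036,-0.009,0,0,0,0,0],[-0.036,-0.009,0,0,0,0,0],[-0.036,-0.009,0,0,0,0,0],[-0.036,-0.009,0,0,0,0,0],[-0.036,-0.009,0,0,0,0,0]]])

```text
clock: 36.48
position: [0.505, -0.1796, 0.1878]
ee_rot: [[0.041, 0.999, -0.001], [0.999, -0.041, -0.0], [-0.0, -0.001, -1.0]]
force: [0.3, -0.0, -0.0]
gripper_width: 0.0463
```

Emit:
carry_out(moves=[[[-0.036,-0.008,0,0,0,0,0],[-0.025,-0.006,0,0,0,0,0],[-0.015,-0.004,0,0,0,0,0],[0,0,0,0,0,0,0],[0,0,0,0,0,0,0]]])

```text
clock: 36.9
position: [0.4846, -0.2532, 0.1878]
ee_rot: [[0.043, 0.999, -0.001], [0.999, -0.043, 0.001], [0.001, -0.001, -1.0]]
force: [-0.1, 1.1, 0.2]
gripper_width: 0.0467
```

```bash
python3 - <<'E'
from h import *
go(.482,-.2667,.110)
for n in("scene","top"): cv2.imwrite(f"pics/{n}20.png",camera(n)[:,:,::-1])
t=cv2.imread("pics/top20.png")
crop(t,270,195,135,110,5.8,"pics/d20.png")
E
```

```text
t 36.9 p [ 0.4846 -0.2532  0.1878] yaw 87.56 F [-0.1  1.1  0.2] w 0.0467
dtool mm [-13.6  -2.   77.8] in target axes [-13.6  -2.1  77.8] rv [-0.06 -0.04 -0.14]
```

View pics/d20.png

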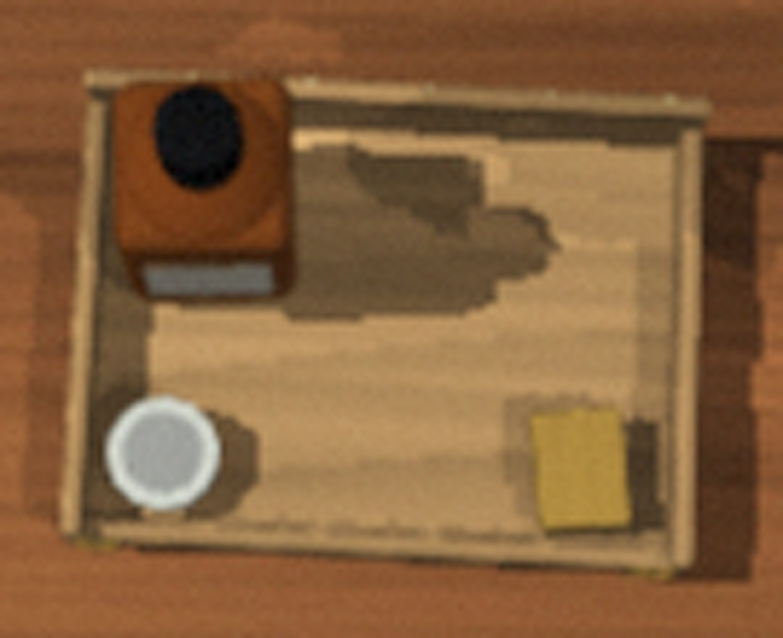

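The bottle is back, matching the first picture within about 1 mm: its cap is at (200,137) in the crop, against (202,138) at the start. Bur stand next.

Emit:
carry_out(moves=[[[-0.007,-0.001,0,0,0,0,0],[-0.006,-0.001,0.015,0,0,0,0],[0,0,0.02,0,0,0,0],[0,0,0.01,0,0,0,0],[0,0,0,0,0,0,0]]])

```text
clock: 37.42
position: [0.4817, -0.2639, 0.1412]
ee_rot: [[0.038, 0.999, -0.005], [0.999, -0.038, 0.003], [0.003, -0.005, -1.0]]
force: [-0.9, -0.6, 0.0]
gripper_width: 0.0464
```

Emit:
carry_out(moves=[[[0,0,0,0,0,0,0],[0,0,0,0,0,0,0],[0,0,0,0,0,0,0]]])

```text
clock: 37.67
position: [0.4837, -0.2657, 0.1444]
ee_rot: [[0.04, 0.999, 0.002], [0.999, -0.04, -0.001], [-0.001, 0.002, -1.0]]
force: [0.6, 0.2, 0.4]
gripper_width: 0.0468
```

```bash
python3 - <<'E'
from h import *
go(.482,-.2667,.110)
E
```

```text
t 37.67 p [ 0.4837 -0.2657  0.1444] yaw 87.73 F [0.6 0.2 0.4] w 0.0468
dtool mm [-1.  -1.7 34.4] in target axes [-1.  -1.7 34.4] rv [0.11 0.05 0.03]
```

Emit:
carry_out(moves=[[[-0.0005,-0.001,0.01,0,0,0,0],[0,0,0.01,0,0,0,0],[0,0,0.007,0,0,0,0],[0,0,0.004,0,0,0,0],[0,0,0,0,0,0,0]]])

```text
clock: 38.08
position: [0.4809, -0.2657, 0.1109]
ee_rot: [[0.04, 0.999, -0.003], [0.999, -0.04, 0.001], [0.001, -0.003, -1.0]]
force: [-0.3, -0.1, -0.2]
gripper_width: 0.0466
```

Emit:
carry_out(moves=[[[0,0,0.002,0,0,0,0],[0,0,0,0,0,0,0],[0,0,0,0,0,0,0]]])

```text
clock: 38.33
position: [0.482, -0.2663, 0.1106]
ee_rot: [[0.04, 0.999, 0.0], [0.999, -0.04, -0.0], [-0.0, 0.0, -1.0]]
force: [0.4, -0.8, 0.7]
gripper_width: 0.0464
```

```bash
python3 - <<'E'
from h import *
go(.482,-.2667,.110)
E
```

```text
t 38.33 p [ 0.482  -0.2663  0.1106] yaw 87.69 F [ 0.4 -0.8  0.7] w 0.0464
dtool mm [-0.4  0.   0.6] in target axes [-0.4  0.   0.6] rv [ 0.02  0.01 -0.01]
```

Emit:
carry_out(moves=[[[0,0,0,0,0,0,-0.3],[0,0,0,0,0,0,-0.45],[0,0,0,0,0,0,-0.6],[0,0,0,0,0,0,-1],[0,0,0,0,0,0,-1]]])

```text
clock: 38.75
position: [0.4819, -0.2664, 0.1106]
ee_rot: [[0.04, 0.999, 0.0], [0.999, -0.04, -0.001], [-0.001, 0.0, -1.0]]
force: [0.4, -0.6, 0.6]
gripper_width: 0.0226
```

Emit:
carry_out(moves=[[[0,0,-0.008,0,0,0,-1],[0,0,-0.02,0,0,0,-1],[0,0,-0.025,0,0,0,-1],[0,0,-0.015,0,0,0,-1],[0.015,0.001,0,0,0,0,-1]]])

```text
clock: 39.17
position: [0.4845, -0.2561, 0.1823]
ee_rot: [[0.046, 0.999, 0.006], [0.999, -0.045, -0.007], [-0.006, 0.007, -1.0]]
force: [0.5, -0.5, -1.4]
gripper_width: 0.0224
```

Emit:
carry_out(moves=[[[0.03,0.003,0,0,0,0,-1],[0.035,0.003,0,0,0,0,-1],[0.035,0.003,0,0,0,0,-1],[0.035,0.003,0,0,0,0,-1],[0.035,0.003,0,0,0,0,-1]]])

```text
clock: 39.58
position: [0.5048, -0.0803, 0.1787]
ee_rot: [[0.041, 0.999, -0.001], [0.999, -0.041, 0.0], [0.0, -0.001, -1.0]]
force: [0.7, -0.7, -2.0]
gripper_width: 0.0227
```

Emit:
carry_out(moves=[[[0.03,0.003,0,0,0,0,-1],[0.022,0.002,0,0,0,0,-1],[0.01,0,0,0,0,0,-1],[0,0,0,0,0,0,-1],[0,0,0,0,0,0,-1]]])

```text
clock: 40.0
position: [0.5123, -0.0214, 0.1785]
ee_rot: [[0.04, 0.999, -0.001], [0.999, -0.04, -0.001], [-0.001, -0.001, -1.0]]
force: [-1.2, -0.8, -1.8]
gripper_width: 0.0232
```

```bash
python3 - <<'E'
from h import *
go(.514,-.0096,.1158)
for n in("scene","top"): cv2.imwrite(f"pics/{n}21.png",camera(n)[:,:,::-1])
E
```

```text
t 40.0 p [ 0.5123 -0.0214  0.1785] yaw 87.68 F [-1.2 -0.8 -1.8] w 0.0232
dtool mm [11.9  1.2 62.6] in target axes [11.9  1.2 62.7] rv [-0.04  0.08 -0.02]
```

View pics/scene21.png

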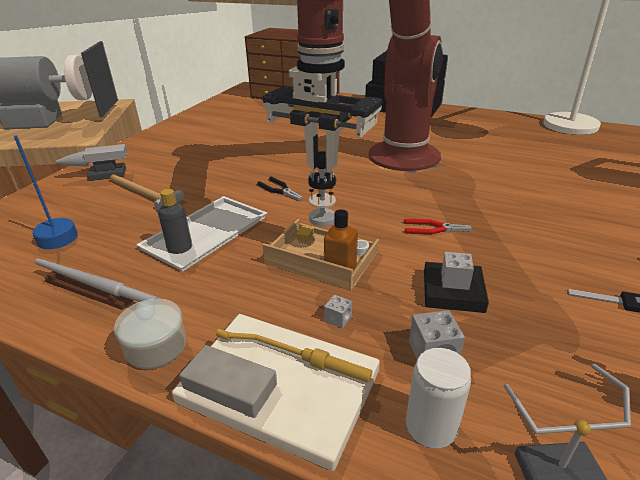

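Emit:
carry_out(moves=[[[0.006,0,0,0,0,0,-1],[0.005,0.001,0.01,0,0,0,-1],[0,0,0.012,0,0,0,-1],[0,0,0.005,0,0,0,-1],[0,0,0,0,0,0,-1]]])

```text
clock: 40.52
position: [0.5129, -0.0094, 0.1497]
ee_rot: [[0.041, 0.999, -0.004], [0.999, -0.041, -0.0], [-0.0, -0.004, -1.0]]
force: [0.2, -0.9, -1.8]
gripper_width: 0.0227
```

Emit:
carry_out(moves=[[[0,0,0,0,0,0,-1],[0,0,0,0,0,0,-1],[0,0,0,0,0,0,-1]]])

```text
clock: 40.77
position: [0.5147, -0.0094, 0.1519]
ee_rot: [[0.041, 0.999, 0.001], [0.999, -0.041, -0.0], [-0.0, 0.001, -1.0]]
force: [0.3, 0.2, -1.4]
gripper_width: 0.0225
```

```bash
python3 - <<'E'
from h import *
go(.514,-.0096,.1158)
E
```

```text
t 40.77 p [ 0.5147 -0.0094  0.1519] yaw 87.67 F [ 0.3  0.2 -1.4] w 0.0225
dtool mm [-0.2 -0.7 36.1] in target axes [-0.2 -0.6 36.1] rv [ 0.06  0.   -0.03]
```

Emit:
carry_out(moves=[[[0,0,0.01,0,0,0,-1],[0,0,0.01,0,0,0,-1],[0,0,0.007,0,0,0,-1],[0,0,0.003,0,0,0,-1],[0,0,0,0,0,0,-1]]])

```text
clock: 41.18
position: [0.5133, -0.0092, 0.1201]
ee_rot: [[0.04, 0.999, -0.003], [0.999, -0.04, -0.0], [-0.0, -0.003, -1.0]]
force: [-0.5, 0.6, -2.1]
gripper_width: 0.0223
```

Emit:
carry_out(moves=[[[0,0,0.002,0,0,0,-1],[0,0,0.001,0,0,0,-1],[0,0,0,0,0,0,-1],[0,0,0,0,0,0,-1]]])

```text
clock: 41.52
position: [0.5144, -0.0093, 0.1187]
ee_rot: [[0.04, 0.999, 0.0], [0.999, -0.04, -0.0], [-0.0, 0.0, -1.0]]
force: [0.4, -0.5, -1.9]
gripper_width: 0.0227
```

Emit:
carry_out(moves=[[[0,0,0.001,0,0,0,-1],[0,0,0.001,0,0,0,-1],[0,0,0,0,0,0,-1],[0,0,0,0,0,0,-1]]])

```text
clock: 41.85
position: [0.5141, -0.0092, 0.1164]
ee_rot: [[0.04, 0.999, -0.0], [0.999, -0.04, -0.0], [-0.0, -0.0, -1.0]]
force: [-0.5, 0.0, -2.1]
gripper_width: 0.0225
```

Emit:
carry_out(moves=[[[0,0,0.001,0,0,0,-1],[0,0,0,0,0,0,-1],[0,0,0,0,0,0,-1]]])

```text
clock: 42.1
position: [0.5144, -0.0093, 0.1156]
ee_rot: [[0.04, 0.999, 0.0], [0.999, -0.04, -0.0], [-0.0, 0.0, -1.0]]
force: [0.1, -0.4, -2.0]
gripper_width: 0.0231
```

Emit:
carry_out(moves=[[[0,0,0.001,0,0,0,-1],[0,0,0,0,0,0,-1],[0,0,0,0,0,0,-1]]])

```text
clock: 42.35
position: [0.5147, -0.0094, 0.1155]
ee_rot: [[0.041, 0.999, 0.001], [0.999, -0.041, -0.0], [-0.0, 0.001, -1.0]]
force: [-1.8, 0.8, 4.5]
gripper_width: 0.0224
```

Emit:
carry_out(moves=[[[0,0,-0.001,0,0,0,-0.45],[0,0,0,0,0,0,-0.2],[0,0,0,0,0,0,0],[0,0,0,0,0,0,0]]])

```text
clock: 42.68
position: [0.5142, -0.0092, 0.1154]
ee_rot: [[0.04, 0.999, 0.0], [0.999, -0.04, 0.0], [0.0, 0.0, -1.0]]
force: [0.1, 0.4, -0.2]
gripper_width: 0.0408
```

Emit:
carry_out(moves=[[[0,0,-0.02,0,0,0,0],[0,0,-0.03,0,0,0,0],[0,0,-0.025,0,0,0,0],[-0.01,0.005,0,0,0,0,0],[-0.03,0.015,0,0,0,0,0]]])

```text
clock: 43.1
position: [0.5327, -0.0448, 0.1919]
ee_rot: [[0.031, 1.0, 0.002], [1.0, -0.031, 0.004], [0.004, 0.002, -1.0]]
force: [0.5, 0.6, -0.8]
gripper_width: 0.0463
```

Emit:
carry_out(moves=[[[-0.035,0.015,0,0,0,0,0],[-0.035,0.015,0,0,0,0,0],[-0.035,0.015,0,0,0,0,0],[-0.035,0.015,0,0,0,0,0],[-0.035,0.015,0,0,0,0,0]]])

```text
clock: 43.52
position: [0.6004, -0.2301, 0.1894]
ee_rot: [[0.041, 0.999, -0.001], [0.999, -0.041, 0.0], [0.0, -0.001, -1.0]]
force: [1.1, 0.3, -0.0]
gripper_width: 0.0465
```

Emit:
carry_out(moves=[[[-0.03,0.013,0,0,0,0,0],[-0.018,0.009,0,0,0,0,0],[-0.01,0.004,0,0,0,0,0],[0,0,0,0,0,0,0],[0,0,0,0,0,0,0]]])

```text
clock: 43.93
position: [0.6234, -0.2872, 0.189]
ee_rot: [[0.041, 0.999, -0.002], [0.999, -0.041, 0.001], [0.001, -0.002, -1.0]]
force: [-0.3, 0.6, 0.9]
gripper_width: 0.0463
```

```bash
python3 - <<'E'
from h import *
go(.625,-.2939,.1062)
for n in("scene","top"): cv2.imwrite(f"pics/{n}22.png",camera(n)[:,:,::-1])
t=cv2.imread("pics/top22.png")
crop(t,270,195,135,110,5.8,"pics/d22.png")
E
```

```text
t 43.93 p [ 0.6234 -0.2872  0.189 ] yaw 87.63 F [-0.3  0.6  0.9] w 0.0463
dtool mm [-6.7  2.  82.8] in target axes [-6.6  1.9 82.8] rv [-0.12 -0.06 -0.07]
```

View pics/d22.png

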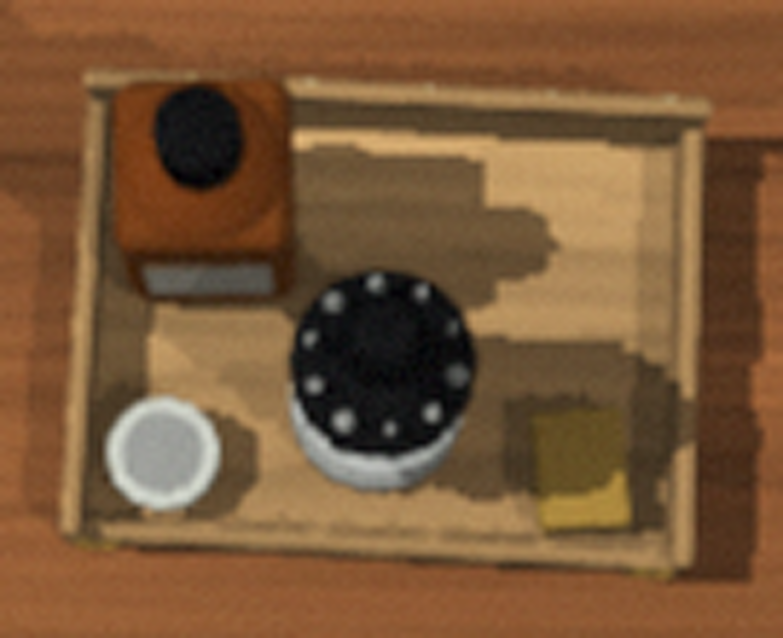

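The bur stand is back within about 1 mm: its disc is centred at (383,363) in the crop, against (387,363) at the start. Now the flask.

Emit:
carry_out(moves=[[[-0.003,0.001,0,0,0,0,0],[-0.003,0.001,0.015,0,0,0,0],[0,0,0.02,0,0,0,0],[0,0,0.01,0,0,0,0],[0,0,0,0,0,0,0]]])

```text
clock: 44.45
position: [0.6242, -0.2912, 0.1426]
ee_rot: [[0.039, 0.999, -0.006], [0.999, -0.039, 0.003], [0.003, -0.006, -1.0]]
force: [-0.6, 0.1, -0.1]
gripper_width: 0.0467
```

Emit:
carry_out(moves=[[[0,0,0,0,0,0,0],[0,0,0,0,0,0,0],[0,0,0,0,0,0,0]]])

```text
clock: 44.7
position: [0.6267, -0.2931, 0.1469]
ee_rot: [[0.04, 0.999, 0.002], [0.999, -0.04, -0.001], [-0.001, 0.002, -1.0]]
force: [-0.7, 0.6, -0.5]
gripper_width: 0.0463
```

```bash
python3 - <<'E'
from h import *
go(.625,-.2939,.1062)
E
```

```text
t 44.7 p [ 0.6267 -0.2931  0.1469] yaw 87.71 F [-0.7  0.6 -0.5] w 0.0463
dtool mm [-0.8 -1.8 40.7] in target axes [-0.8 -1.7 40.7] rv [0.13 0.05 0.01]
```

Emit:
carry_out(moves=[[[0,-0.001,0.012,0,0,0,0],[0,0,0.012,0,0,0,0],[0,0,0.008,0,0,0,0],[0,0,0.004,0,0,0,0],[0,0,0,0,0,0,0]]])

```text
clock: 45.12
position: [0.6241, -0.2925, 0.1079]
ee_rot: [[0.04, 0.999, -0.003], [0.999, -0.04, 0.001], [0.001, -0.003, -1.0]]
force: [-0.3, -0.6, -0.8]
gripper_width: 0.0465
```

Emit:
carry_out(moves=[[[0,0,0.002,0,0,0,0],[0,0,0,0,0,0,0],[0,0,0,0,0,0,0]]])

```text
clock: 45.37
position: [0.6252, -0.2931, 0.1079]
ee_rot: [[0.04, 0.999, 0.001], [0.999, -0.04, -0.0], [-0.0, 0.001, -1.0]]
force: [-0.3, 0.2, 0.1]
gripper_width: 0.0463
```

```bash
python3 - <<'E'
from h import *
go(.625,-.2939,.1062)
E
```

```text
t 45.37 p [ 0.6252 -0.2931  0.1079] yaw 87.69 F [-0.3  0.2  0.1] w 0.0463
dtool mm [-0.8 -0.1  1.7] in target axes [-0.8 -0.1  1.7] rv [ 0.04  0.02 -0.01]
```

Emit:
carry_out(moves=[[[-0.0008,0,0.0015,0,0,0,-0.2],[0,0,0,0,0,0,-0.4],[0,0,0,0,0,0,-0.5],[0,0,0,0,0,0,-1],[0,0,0,0,0,0,-1]]])

```text
clock: 45.78
position: [0.6249, -0.2939, 0.1061]
ee_rot: [[0.04, 0.999, 0.0], [0.999, -0.04, -0.0], [-0.0, 0.0, -1.0]]
force: [-0.3, -0.3, 0.1]
gripper_width: 0.0247
```

Emit:
carry_out(moves=[[[0,0,-0.008,0,0,0,-1],[0,0,-0.02,0,0,0,-1],[0,0,-0.025,0,0,0,-1],[0,0,-0.015,0,0,0,-1],[0.015,-0.005,0,0,0,0,-1]]])

```text
clock: 46.2
position: [0.6222, -0.284, 0.1786]
ee_rot: [[0.045, 0.999, 0.008], [0.999, -0.045, -0.008], [-0.007, 0.008, -1.0]]
force: [-0.2, -2.4, -1.5]
gripper_width: 0.0246
```

Emit:
carry_out(moves=[[[0.03,-0.01,0,0,0,0,-1],[0.034,-0.011,0,0,0,0,-1],[0.034,-0.011,0,0,0,0,-1],[0.034,-0.011,0,0,0,0,-1],[0.03,-0.009,0,0,0,0,-1]]])

```text
clock: 46.62
position: [0.5738, -0.1118, 0.1742]
ee_rot: [[0.039, 0.999, -0.001], [0.999, -0.039, 0.001], [0.001, -0.001, -1.0]]
force: [1.3, 0.3, -2.2]
gripper_width: 0.0245
```

Emit:
carry_out(moves=[[[0.02,-0.006,0,0,0,0,-1],[0.01,-0.003,0,0,0,0,-1],[0,0,0,0,0,0,-1],[0,0,0,0,0,0,-1],[0,0,0,0,0,0,-1]]])

```text
clock: 47.03
position: [0.5676, -0.0871, 0.1741]
ee_rot: [[0.043, 0.999, 0.001], [0.999, -0.043, -0.002], [-0.002, 0.001, -1.0]]
force: [0.2, -0.3, -1.8]
gripper_width: 0.0245
```

```bash
python3 - <<'E'
from h import *
go(.5652,-.0662,.1115)
for n in("scene","top"): cv2.imwrite(f"pics/{n}23.png",camera(n)[:,:,::-1])
E
```

```text
t 47.03 p [ 0.5676 -0.0871  0.1741] yaw 87.51 F [ 0.2 -0.3 -1.8] w 0.0245
dtool mm [20.9 -3.3 62.6] in target axes [20.8 -3.2 62.6] rv [ 0.04  0.13 -0.19]
```

View pics/scene23.png

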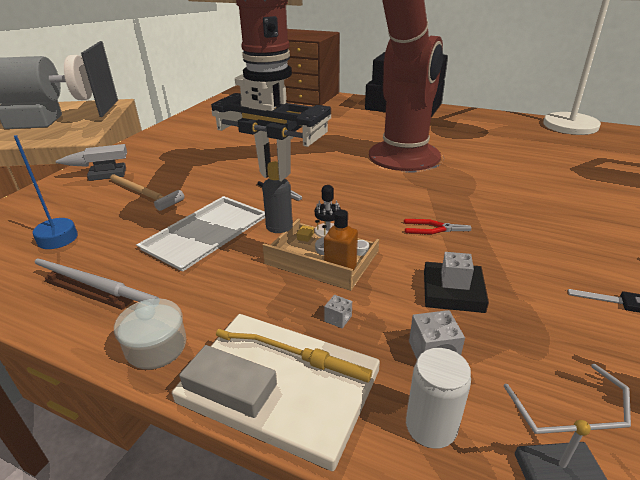

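Emit:
carry_out(moves=[[[0.01,-0.002,0,0,0,0,-1],[0.01,-0.001,0,0,0,0,-1],[0,0,0.01,0,0,0,-1],[0,0,0.005,0,0,0,-1],[0,0,0,0,0,0,-1]]])

```text
clock: 47.55
position: [0.5637, -0.0638, 0.1571]
ee_rot: [[0.04, 0.999, -0.004], [0.999, -0.04, 0.0], [-0.0, -0.004, -1.0]]
force: [-0.3, -0.3, -1.2]
gripper_width: 0.0246
```

Emit:
carry_out(moves=[[[0,0,0,0,0,0,-1],[0,0,0,0,0,0,-1],[0,0,0,0,0,0,-1]]])

```text
clock: 47.8
position: [0.5652, -0.0646, 0.1591]
ee_rot: [[0.041, 0.999, 0.0], [0.999, -0.041, -0.0], [-0.0, 0.0, -1.0]]
force: [-0.6, -0.7, -1.9]
gripper_width: 0.0248
```

```bash
python3 - <<'E'
from h import *
go(.5652,-.0662,.1115)
E
```

```text
t 47.8 p [ 0.5652 -0.0646  0.1591] yaw 87.66 F [-0.6 -0.7 -1.9] w 0.0248
dtool mm [-1.6  0.  47.6] in target axes [-1.6  0.  47.6] rv [ 0.03  0.02 -0.04]
```

Emit:
carry_out(moves=[[[-0.0015,0,0.01,0,0,0,-1],[0,0,0.014,0,0,0,-1],[0,0,0.01,0,0,0,-1],[0,0,0.005,0,0,0,-1],[0,0,0.002,0,0,0,-1]]])

```text
clock: 48.22
position: [0.5641, -0.0656, 0.1165]
ee_rot: [[0.04, 0.999, -0.003], [0.999, -0.04, 0.0], [0.0, -0.003, -1.0]]
force: [0.5, -0.3, -2.1]
gripper_width: 0.0245
```

Emit:
carry_out(moves=[[[0,0,0,0,0,0,-1],[0,0,0,0,0,0,-1],[0,0,0,0,0,0,-1]]])

```text
clock: 48.47
position: [0.5655, -0.0657, 0.1185]
ee_rot: [[0.04, 0.999, 0.001], [0.999, -0.04, -0.0], [-0.0, 0.001, -1.0]]
force: [-0.2, 0.1, -3.0]
gripper_width: 0.0248
```

```bash
python3 - <<'E'
from h import *
go(.5652,-.0662,.1111)
E
```

```text
t 48.47 p [ 0.5655 -0.0657  0.1185] yaw 87.7 F [-0.2  0.1 -3. ] w 0.0248
dtool mm [-0.5 -0.3  7.4] in target axes [-0.5 -0.3  7.4] rv [0.08 0.01 0.  ]
```

Emit:
carry_out(moves=[[[-0.0005,0,0.003,0,0,0,-1],[0,0,0.002,0,0,0,-1],[0,0,0.001,0,0,0,-1],[0,0,0,0,0,0,-1],[0,0,0,0,0,0,-1]]])

```text
clock: 48.88
position: [0.5649, -0.0661, 0.1119]
ee_rot: [[0.04, 0.999, -0.0], [0.999, -0.04, -0.0], [-0.0, -0.0, -1.0]]
force: [-0.4, 0.2, -1.1]
gripper_width: 0.0248
```

Emit:
carry_out(moves=[[[0,0,0.001,0,0,0,-1],[0,0,0,0,0,0,-1],[0,0,0,0,0,0,-1]]])

```text
clock: 49.13
position: [0.5651, -0.0662, 0.111]
ee_rot: [[0.04, 0.999, 0.0], [0.999, -0.04, -0.0], [-0.0, 0.0, -1.0]]
force: [0.5, 0.3, -2.1]
gripper_width: 0.0244
```

Emit:
carry_out(moves=[[[0,0,0.001,0,0,0,-1],[0,0,0,0,0,0,-1],[0,0,0,0,0,0,-1]]])

```text
clock: 49.38
position: [0.5654, -0.0663, 0.111]
ee_rot: [[0.04, 0.999, 0.001], [0.999, -0.04, -0.0], [-0.0, 0.001, -1.0]]
force: [-1.3, -0.0, 5.4]
gripper_width: 0.0247
```

Contact. I release, lift and move away.

Emit:
carry_out(moves=[[[0,0,-0.001,0,0,0,-0.4],[0,0,0,0,0,0,-0.2],[0,0,0,0,0,0,0],[0,0,0,0,0,0,0]]])

```text
clock: 49.72
position: [0.5649, -0.0661, 0.1107]
ee_rot: [[0.04, 0.999, -0.0], [0.999, -0.04, 0.0], [0.0, -0.0, -1.0]]
force: [0.5, 0.1, -0.3]
gripper_width: 0.0432
```

Emit:
carry_out(moves=[[[0,0,-0.02,0,0,0,0],[0,0,-0.03,0,0,0,0],[0,0,-0.03,0,0,0,0],[-0.015,0,-0.01,0,0,0,0],[-0.03,0,0,0,0,0,0]]])

```text
clock: 50.13
position: [0.5662, -0.1065, 0.2044]
ee_rot: [[0.032, 0.999, 0.008], [0.999, -0.032, 0.003], [0.003, 0.008, -1.0]]
force: [0.1, 0.1, 0.6]
gripper_width: 0.0467
```

Emit:
carry_out(moves=[[[-0.035,0,0,0,0,0,0],[-0.035,0,0,0,0,0,0],[-0.035,0,0,0,0,0,0],[-0.035,0,0,0,0,0,0],[-0.02,0,0,0,0,0,0]]])

```text
clock: 50.55
position: [0.5551, -0.2766, 0.2006]
ee_rot: [[0.046, 0.999, -0.001], [0.999, -0.046, -0.003], [-0.003, -0.001, -1.0]]
force: [-0.5, -1.0, -1.6]
gripper_width: 0.0463
```

Emit:
carry_out(moves=[[[0,0,0,0,0,0,0],[0,0,0,0,0,0,0],[0,0,0,0,0,0,0],[0,0,0,0,0,0,0]]])

```text
clock: 50.88
position: [0.5573, -0.2686, 0.2008]
ee_rot: [[0.037, 0.999, -0.0], [0.999, -0.037, 0.002], [0.002, -0.0, -1.0]]
force: [0.1, 1.1, -0.4]
gripper_width: 0.0466
```

```bash
python3 - <<'E'
from h import *
for n in("scene","top"): cv2.imwrite(f"pics/{n}24.png",camera(n)[:,:,::-1])
t=cv2.imread("pics/top24.png");s=cv2.imread("pics/scene24.png")
crop(t,270,195,135,110,5.8,"pics/d24.png")
print(get_obs()["clock"])
E
```

```text
50.9833
```

View pics/d24.png

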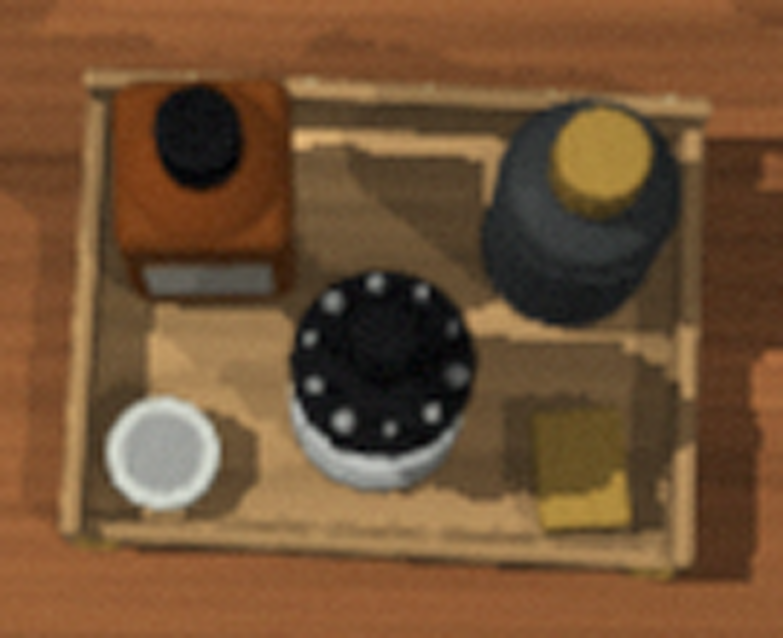

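View pics/scene24.png

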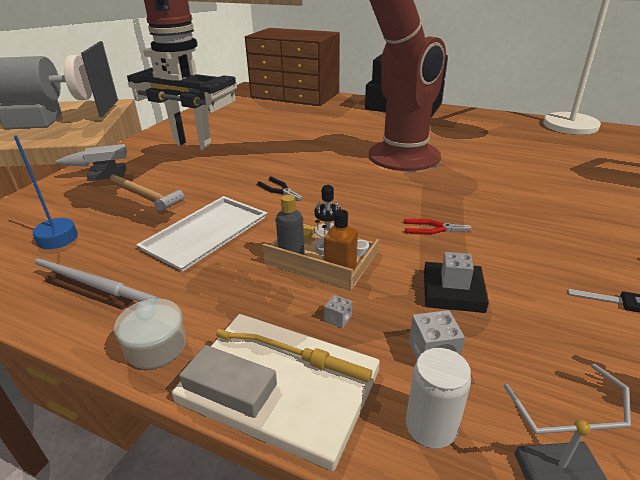

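All three stand upright in the caddy, each about 1 mm from where it started, and the tins haven't moved. The block sits square on the pad and the tray is empty. The arm is clear, so I hand the job in.

```bash
python3 -c "
from station import *
print(close_job())"
```

```text
the job is handed in; nothing more can be done
None
```

The job is done and handed in at about 51 s. I stood the flask, bur stand and bottle on the tray, set the 44 mm dapping block on the black pad, then stood the bottle, bur stand and flask back in the caddy.

- **The three in the caddy:** in the last pictures all three stand upright. The bottle is within 0.5 mm and the bur stand and flask about 1 mm from where they began, by the top view.
- **Block on the pad:** it is within about 2 mm of the middle in both cameras. The cameras disagree by 2–4 mm on absolute positions, so I set it down at their average.
- **Tins and forces:** the tins have not moved. The highest wrist force in the readings was about 10 N. Nothing fell or tipped in any of the pictures.

No check failed.

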